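# Pull the cake cabinet's sash down with the hook pole

### The arm

A 6-joint arm with a two-finger parallel gripper is mounted at the origin on the work surface. World frame = base frame: x ahead of the robot, y to its left, z up, the work surface at z = 0. Lengths are in m, angles in rad, forces in N, time in s.
With the tool pointing down it reaches from about 0.425 to 1.125 m from the base axis. Payload 14.9 kg.
Tool frame: the origin (TCP) lies between the finger pads; the fingertips stand 14 mm ahead of it and the grasp point (between the pads) lies 5 mm behind it (r.tip_reach is the distance from the TCP to the fingertips, in m); z points along the fingers, y is the line along which they close (so a half turn about z gives the same grasp; the last joint's range is limited). The gripper opens to 91 mm and grips with 3 to 60 N. Pads are 32 mm wide; open, the fingers measure 118 mm over their backs; the gripper's body (76 mm by 178 mm) begins 60 mm behind the grasp point.
Start: joints at [-1.153, 0.379, 1.734, -0, 1.028, -0.033], TCP at [0.305, -0.63, 0.191] pointing down, gripper open.
Joint ranges: [-2.77, 2.77], [-0.74, 2.19], [0, 2.66], [-1.06, 4.2], [0.31, 2.87], [-3.08, 3.08]. Speed limits (rad/s): [1.89, 1.89, 2.39, 3.14, 3.14, 3.14].

### API

Orientations are given as [roll, pitch, yaw] about the fixed x, y, z axes, in that order (R = Rz(yaw) Ry(pitch) Rx(roll)).
In Python, from station import r gives the robot as it stands.
- The arm moves only by the tool arm_command, never from a script. Its argument "plan" is a list of rows, each an object of numbers: "x", "y", "z": the shift along the tool's x, y, z in m; "roll": the turn about the tool's z in degrees; "fingers": the finger opening in m, from 0 to 0.0912. In form: [{"x": .., "y": .., "z": .., "roll": .., "fingers": ..}, ...]. A call has 1 to 5 rows; each row is the pose to reach, as a shift and turn from the pose commanded when the call began, along the tool's axes at that moment; what a row does not reach only later rows make up. A row lasts 1/8 s, in which the tool goes at most 62.5 mm and 10.7 degrees, less where a joint would pass 70% of its speed; a pose out of reach is approached as far as the arm can. A call with a gripper value outside its range is refused whole. The fingers move at their own pace and stop on an object; "grip_force" is the grip in N (left out, the last holds). Time passes only in rows, so rows that repeat a pose let the fingers close. It gives the time, the measured TCP pose, the force, the opening and the grip force at its end, in the units of the state.
- r.get_obs(): the state, without advancing time (a new reading comes with each control period).
- r.capture(name): name is "scene" or "side" or "wrist"; returns the picture (384x512x3 uint8, red, green, blue); there is no depth.
- r.camera_model(name): a dict with "intrinsics" (3x3 intrinsics, pixels), "k1" (the pictures are not rectified: a ray, as slopes to the right and down, at radius r is drawn at 1 + k1 r^2 times it, then the intrinsics apply), "pose" (4x4, takes a point from camera to world coordinates). Camera axes: x right, y down, z forward; pixel columns grow to the right and rows downward; lengths in m; the calibration is good to about 2 mm. A picture is of the moment at which its call begins: read the wrist's pose just before it. camera_model takes no time and is no camera call; for the wrist camera it gives the pose at the moment of the call.
- r.sign_off(): hands the job in; it is judged then, once.
The state is a dict: "time_s": time; "q": joint angles; "qvel": joint speeds; "effort": joint torques, N m; "tool_pos": TCP position; "tool_rot": TCP orientation; "force": force on the tool from outside, world axes, zero at the start; "torque": the same for the moment, N m; "width": opening from 0.0 (shut) to 1.0 (fully open); "grip_force": force on a finger pad.
Only numpy, scipy, OpenCV 4.12 (cv2) and the standard library are available. Lean on these libraries where they do the work, as an engineer would, in place of code of your own. Each camera call takes 0.05 s, during which the arm holds its last target. There are 200 camera calls.

### The job

Take the short hook pole from its rest, drop its hook into the orange ring on the cake cabinet's raised sash, and pull the sash down until its foot sits on the rubber wedge; keep it pressed there for a second with a steady, gentle pull of about 700 grams, so that it beds in, and never with more than a kilogram. Then unhook the pole, leaving the sash down, and lay it back in the two forks of its rest as it lay before. Touch the cabinet with the pole only, and leave the cake, the cup and the jar where they stand.

Things in the scene. Friction and masses are not known exactly. Their poses are not given: they have to be found in the camera images.
- pole: Short cranked hook pole, 0.14 kg. Dark wooden handle 115 x 22 x 26 mm (x, y, z), from x = -65 to 50 mm; the origin is on its axis where it is best grasped. x runs to the hook end, z is up as it lies in the rest. A 10 mm steel shaft rises steeply (70 degrees) from the handle's front to (91, 0, 113) mm. Grasp the handle across y, firmly: under load at the hook it may turn a little between the fingers.
- hook_bend (a point): The hook's bend, at (121, 0, 113) mm in the pole's frame. The hook is 8 mm wire: from the shaft's top a cross piece runs 30 mm along +x to this bend, then the prong goes 26 mm straight down (-z). So with the handle level the prong points down, the shaft standing behind it.
- hook_tip (a point): Centre of the rounded end of the hook's prong, at (121, 0, 87) mm in the pole's frame; the wire ends 4 mm beyond. Axes as the pole's.
- rest: White fixed rest: 140 x 90 x 12 mm plate and two forks with flared mouths. Origin at its underside, x along the lying pole towards its hook, z up. The pole lies level in it with its origin at (0, 0, 70) mm, x along the rest's x. The forks (x = -55 and 45 mm, 10 mm thick, 25 mm wide inside) carry the handle's underside 57 mm above the table; their tops reach 84 mm.
- cabinet: Wooden countertop display cabinet with clear panes, fixed, 160 deep x 320 wide x 360 mm high. Origin at the centre of its underside; its front, with the sash, faces its -x; z up. A loose black rubber wedge lies on the ledge below the sash, a sloping stop for the sash's foot; it is left in a different place along the ledge each time and is not measured.
- sash (a joint): Sash travel in m, positive downwards, 0 = highest; starts at 0 to 0.025. It stays where left; a pull of 2 to 4 N moves it. It stops when its foot lands on the wedge, anywhere from 0.087 to 0.107: this must be felt. There the pull grows by 2 to 5 N per mm of hand travel. Bedding takes 5 N or more (best 6 to 8) for 0.5 s; over 10.5 N does damage. Finally it must stand beyond 0.085.
- ring (a point): Centre of the orange pull ring on the sash's front. It lies level (hole vertical), 27 mm wide inside, of 7 mm bar; centre 45 mm clear of the sash's face, 137 mm in front of the cabinet's origin, 320 mm above the table at joint 0. Axes as the cabinet's. The hook enters from above: prong in the hole, shaft in front of the ring, cross piece bearing on the ring's front.
- cake: Bystander: pink cake, 120 mm across, on a white turntable 176 mm across, 108 mm high in all, origin at the centre of its underside.
- cup: Bystander: empty paper cup, 76 mm across, 100 mm high, origin at the centre of its underside.
- jar: Bystander: small jar of colour with a black cap, 42 mm across, 55 mm high, origin at the centre of its underside.

How it is judged:
On the way, in this order (a step that is already met when the one before it is completed fails the run):
1. the pole's hook is in the ring: the prong's end inside the ring and at least 8 mm below its centre (z of hook_tip in the frame of ring below -0.008 m and horizontal distance between hook_tip and ring below 0.016 m and z of pole in the frame of rest above 0.1 m), for 0.2 s.
2. with the hook in the ring, the sash is pulled down onto its wedge (beyond 0.085) and held there with 5 N or more for 0.5 s (z of hook_tip in the frame of ring below -0.008 m and horizontal distance between hook_tip and ring below 0.016 m and value of joint sash above 0.085 m and contact force between pole and cabinet above 5 N), for 0.5 s.
At the end, for the whole second after the job is handed in: The sash rests low, on or near its wedge (joint beyond 0.085); the pole lies released and still in both forks, hook hanging down in front, within 25 mm along, 12 mm across and 7 mm in height of its place, aligned within 0.12 rad, z within 0.15 rad of vertical (value of joint sash above 0.085 m and velocity of joint sash below 0.01 m/s and x of pole in the frame of rest between -0.025 and 0.025 m and y of pole in the frame of rest between -0.012 and 0.012 m and z of pole in the frame of rest between 0.063 and 0.077 m and x of hook_tip in the frame of rest above 0.05 m and angle between the x axis of pole and the x axis of rest, either way round below 0.12 rad and angle between pole's own z axis and vertical below 0.15 rad and linear speed of pole below 0.02 m/s); the robot touches nothing.
It fails at once if the pole bears on the cabinet or its sash with more than 10.5 N (contact force between pole and cabinet above 10.5 N).
It fails at once if the robot touches the cabinet or its sash itself with more than 2 N (contact force between any of the fingers, the arm and cabinet above 2 N).
It fails at once if the cake is moved more than 25 mm or tipped more than 0.3 rad (distance of cake from where it was at the start of the episode above 0.025 m or angle between cake's own z axis and vertical above 0.3 rad).
It fails at once if the cup is moved more than 25 mm or tipped more than 0.3 rad (distance of cup from where it was at the start of the episode above 0.025 m or angle between cup's own z axis and vertical above 0.3 rad).
It fails at once if the jar is moved more than 25 mm or tipped more than 0.3 rad (distance of jar from where it was at the start of the episode above 0.025 m or angle between jar's own z axis and vertical above 0.3 rad).
It also fails if it takes over 64 s, if anything falls off the work surface, if the arm or the gripper's body presses on something with over 40 N, if the wrist force passes 120 N, or if a joint passes its speed limit or range.

## Working session

There is one attempt and no reset: what is moved stays moved. The work goes in short steps, Python scripts to look and compute and a tool call to move; the robot and the scene stay as the last step left them, time stands still between calls to the robot, and variables do not carry over. Pictures are saved under pics/ and viewed, at most 10 in all, crops included, and the job is handed in when it is done.

Besides the shell and the picture viewer there is one more tool, called after "Call:" as a command line: name --argument value ..., lists and objects as JSON in quotes. arm_command: Moves the arm, as the interface text tells. Its arguments: {"type":"object","properties":{"plan":{"type":"array"},"grip_force":{"type":"number"}},"required":["plan"]}

```bash
ls; mkdir -p pics
cat > h.py <<'E'
import numpy as np,cv2
from station import r
def snap(n,f):
    m=r.camera_model(n); im=r.capture(n); cv2.imwrite(f'pics/{f}.png',im[:,:,::-1]); np.savez(f'pics/{f}.npz',K=m['intrinsics'],k1=m['k1'],T=m['pose']); return im
def ray(f,u,v):
    d=np.load(f'pics/{f}.npz');K=d['K'];k=float(d['k1']);T=d['T']
    a=np.array([(u-K[0,2])/K[0,0],(v-K[1,2])/K[1,1]]);s=a.copy()
    for _ in range(20): s=a/(1+k*(s@s))
    w=T[:3,:3]@np.array([s[0],s[1],1]);return T[:3,3],w/np.linalg.norm(w)
def onz(f,u,v,z):
    o,d=ray(f,u,v);return o+d*(z-o[2])/d[2]
def tri(*l):
    A=np.zeros((3,3));b=np.zeros(3);R=[ray(*q) for q in l]
    for o,d in R:
        P=np.eye(3)-np.outer(d,d);A+=P;b+=P@o
    x=np.linalg.solve(A,b);return x,[np.linalg.norm(np.cross(x-o,d)) for o,d in R]
def proj(f,p):
    d=np.load(f'pics/{f}.npz');T=d['T'];c=T[:3,:3].T@(np.asarray(p)-T[:3,3]);s=c[:2]/c[2];s=s*(1+float(d['k1'])*(s@s));K=d['K'];return s*[K[0,0],K[1,1]]+K[:2,2]
E
python3 - <<'E'
from h import *
for n in ('scene','side'): snap(n,n+'0')
a=[cv2.imread(f'pics/{n}0.png') for n in('scene','side')]
cv2.imwrite('pics/a.png',cv2.resize(a[0],(800,600)));cv2.imwrite('pics/b.png',cv2.resize(a[1],(800,600)))
o=r.get_obs();print(o)
for n in ('scene','side'):print(r.camera_model(n)['pose'].round(2) if hasattr(r.camera_model(n)['pose'],'round') else r.camera_model(n)['pose'])
E
```

```text
pics
{'time_s': 0.1, 'q': array([-1.15330890e+00,  3.79355509e-01,  1.73470056e+00,  4.01060262e-05,
        1.02851086e+00, -3.32930352e-02]), 'qvel': array([-0.00066536, -0.00038854, -0.00084749,  0.00042178,  0.00206004,
       -0.00019881]), 'effort': array([ 9.34473173e-04, -7.65045404e+01, -4.35292947e+01,  6.52374141e-02,
        3.98972060e-02,  4.08042155e-06]), 'tool_pos': array([ 0.30482668, -0.62973447,  0.1902651 ]), 'tool_rot': array([-3.14062006e+00, -6.67433486e-05,  4.50759716e-01]), 'force': array([-0.27022171, -1.07471581,  0.27715589]), 'torque': array([ 0.05877316,  0.00269854, -0.01914103]), 'grip_force': 0.0, 'width': 0.9996920985641642}
[[-0.67 -0.64  0.39  0.06]
 [-0.74  0.56 -0.36  0.52]
 [ 0.01 -0.53 -0.85  1.44]
 [ 0.    0.    0.    1.  ]]
[[-0.86 -0.35  0.37  0.17]
 [-0.51  0.6  -0.62  0.73]
 [-0.   -0.72 -0.7   1.06]
 [ 0.    0.    0.    1.  ]]
```

View pics/a.png

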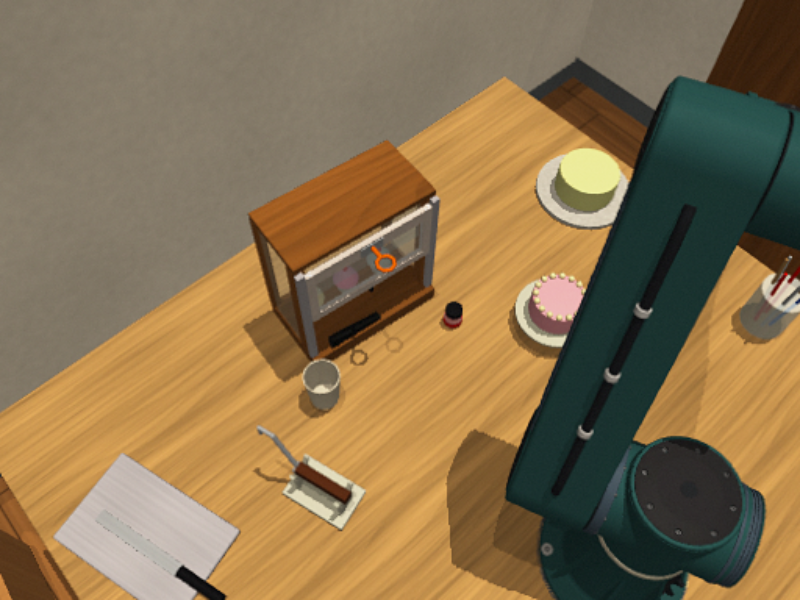

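View pics/b.png

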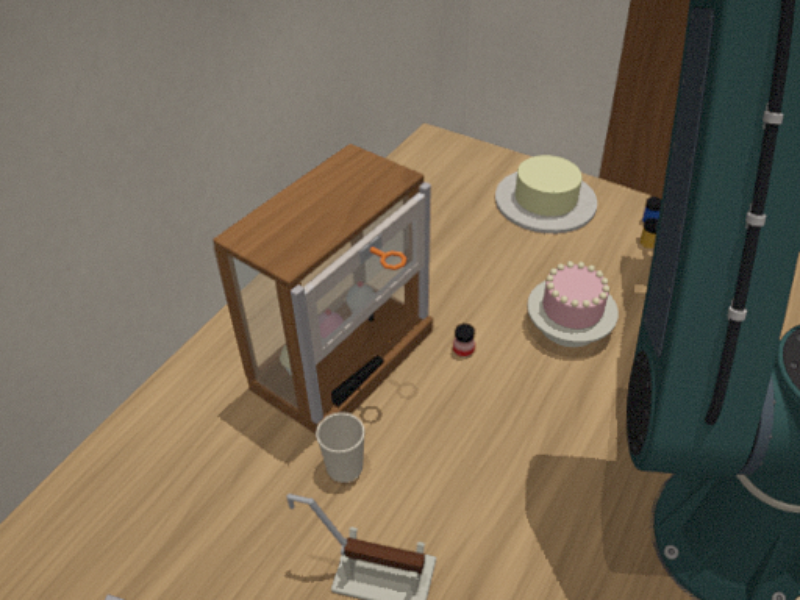

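The pictures show the ring at (385,261) in scene and (393,260) in side. The handle runs (298,468)-(350,495) and (347,548)-(424,562), with the hook at (260,430) and (292,500). The cup stands near the cabinet's left front corner.

```bash
cat > m.py <<'E'
from h import *
s=.64
def t(a,b): return tri(('scene0',a[0]*s,a[1]*s),('side0',b[0]*s,b[1]*s))
for n,a,b in [('ring',(385,261),(393,260)),('bend',(260,430),(292,499)),('roofL',(250,216),(217,243)),('roofB',(387,142),(353,149)),('roofR',(436,190),(424,182)),
 ('sashL top',(302,275),(300,292)),('jar cap',(454,308),(465,330)),('cup rim',(321,371),(341,430)),('hand front top',(300,466),(347,545)),('hand back',(350,493),(424,560))]:
    x,e=t(a,b);print(n,x.round(4),np.round(e,4))
for f,l in (('scene0',[(298,466),(350,492)]),('side0',[(346,543),(424,556)])): print([onz(f,u*s,v*s,.083).round(4) for u,v in l])
E
python3 m.py
python3 - <<'E'
from h import *
a=cv2.imread('pics/scene0.png')[70:340,150:310];b=cv2.imread('pics/side0.png')[90:384,130:290]
a=cv2.resize(a,None,fx=2.2,fy=2.2,interpolation=2);b=cv2.resize(b,None,fx=2.0,fy=2.0,interpolation=2)
c=np.zeros((600,700,3),np.uint8);c[:a.shape[0],:a.shape[1]]=a;c[:b.shape[0],360:360+b.shape[1]]=b
cv2.imwrite('pics/c.png',c)
E
```

```text
ring [0.631  0.0161 0.3068] [0.0012 0.0012]
bend [0.5727 0.372  0.1773] [0.0005 0.0005]
roofL [0.8535 0.1552 0.3477] [0.001 0.001]
roofB [ 0.8251 -0.1634  0.3417] [0.003 0.003]
roofR [ 0.6805 -0.162   0.3239] [0.0022 0.0022]
sashL top [0.7012 0.1551 0.3207] [0.001 0.001]
jar cap [ 0.5703 -0.1317  0.0464] [0.0002 0.0002]
cup rim [0.6269 0.1922 0.0839] [0.003 0.003]
hand front top [0.5123 0.3435 0.0562] [0.001 0.001]
hand back [0.4067 0.305  0.0528] [0.0009 0.0009]
[array([0.5049, 0.3499, 0.083 ]), array([0.4013, 0.3085, 0.083 ])]
[array([0.5072, 0.3518, 0.083 ]), array([0.4019, 0.3125, 0.083 ])]
```

View pics/c.png

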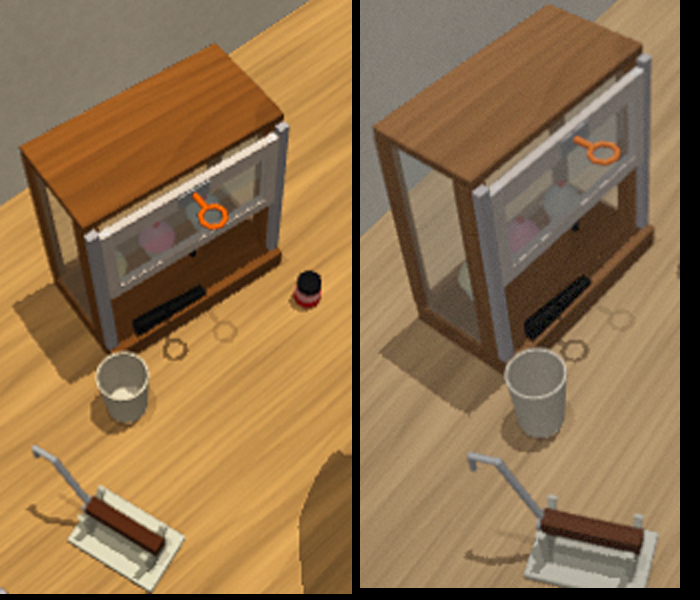

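```bash
cat >> h.py <<'E'
def go(p,yaw=None,rot=None):
    """world target -> tool-frame shift, roll deg (approx. from measured pose)"""
    from scipy.spatial.transform import Rotation as Ro
    o=r.get_obs();R=Ro.from_euler('xyz',o['tool_rot']).as_matrix()
    d=R.T@(np.asarray(p)-o['tool_pos']);ro=0 if yaw is None else np.degrees(np.angle(np.exp(1j*(o['tool_rot'][2]-yaw))))
    print('at',o['tool_pos'].round(4),o['tool_rot'].round(4),'t',o['time_s'],'-> shift',d.round(4),'roll',round(float(ro),2))
E
python3 - <<'E'
from h import *
m=r.camera_model('wrist');o=r.get_obs()
from scipy.spatial.transform import Rotation as Ro
R=Ro.from_euler('xyz',o['tool_rot']).as_matrix();T=np.array(m['pose'])
print('cam in tool',(R.T@(T[:3,3]-o['tool_pos'])).round(3),(R.T@T[:3,:3]).round(2)); print(m['intrinsics'],m['k1'])
s=.64
for n,p in (('L',((250,216),(217,243))),('B',((387,142),(353,149))),('R',((436,190),(424,182)))): print(n,[onz(f,q[0]*s,q[1]*s,.36).round(3) for f,q in zip(('scene0','side0'),p)])
print('cake',onz('scene0',558*s,295*s,.1),onz('side0',575*s,285*s,.1))
go([.45,-.2,.42],-.07)
E
```

```text
cam in tool [ 0.075  0.001 -0.195] [[-0.   -0.96 -0.27]
 [ 1.    0.   -0.  ]
 [ 0.   -0.27  0.96]]
[[321.06783105   0.         256.30696428]
 [  0.         321.06783105 193.72435847]
 [  0.           0.           1.        ]] 0.0069348814777483074
L [array([0.846, 0.16 , 0.36 ]), array([0.841, 0.165, 0.36 ])]
B [array([ 0.816, -0.152,  0.36 ]), array([ 0.805, -0.14 ,  0.36 ])]
R [array([ 0.663, -0.14 ,  0.36 ]), array([ 0.653, -0.118,  0.36 ])]
cake [ 0.4251318  -0.29633155  0.1       ] [ 0.42354107 -0.29326747  0.1       ]
at [ 0.3048 -0.6297  0.1903] [-3.1406e+00 -1.0000e-04  4.5080e-01] t 0.1 -> shift [ 0.3179 -0.3238 -0.2294] roll 29.84
```

Call:
arm_command --plan '[{"x":0,"y":0,"z":-0.0625,"roll":0},{"x":0.03,"y":-0.03,"z":-0.115,"roll":5},{"x":0.07,"y":-0.07,"z":-0.14,"roll":10},{"x":0.11,"y":-0.11,"z":-0.16,"roll":15},{"x":0.15,"y":-0.15,"z":-0.18,"roll":20}]'

```text
$.plan[0]: bad value
```

```bash
python3 -c "
from h import *
go([.52,-.04,.42],-.085)"
```

```text
at [ 0.3048 -0.6297  0.1903] [-3.1406e+00 -1.0000e-04  4.5080e-01] t 0.1 -> shift [ 0.4506 -0.4373 -0.2293] roll 30.7
```

Call:
arm_command --plan '[{"x":0,"y":0,"z":-0.0625,"roll":0,"fingers":0.09},{"x":0.03,"y":-0.03,"z":-0.115,"roll":5,"fingers":0.09},{"x":0.07,"y":-0.07,"z":-0.14,"roll":10,"fingers":0.09},{"x":0.11,"y":-0.11,"z":-0.16,"roll":15,"fingers":0.09},{"x":0.15,"y":-0.15,"z":-0.18,"roll":20,"fingers":0.09}]'

```text
time_s: 0.72
tool_pos: [0.3748, -0.4279, 0.3714]
tool_rot: [-3.142, -0.0, 0.099]
force: [0.7, -0.6, 0.4]
width: 0.987
grip_force: 0.0
```

```bash
python3 -c "
from h import *
go([.52,-.04,.42],-.085)"
```

```text
at [ 0.3748 -0.4279  0.3714] [-3.1415e+00 -1.0000e-04  9.8500e-02] t 0.725 -> shift [ 0.1826 -0.3717 -0.0486] roll 10.51
```

Call:
arm_command --plan '[{"x":0.03,"y":-0.05,"z":-0.02,"roll":3,"fingers":0.09},{"x":0.055,"y":-0.105,"z":-0.04,"roll":6,"fingers":0.09},{"x":0.08,"y":-0.16,"z":-0.05,"roll":8,"fingers":0.09},{"x":0.105,"y":-0.215,"z":-0.05,"roll":10,"fingers":0.09},{"x":0.13,"y":-0.27,"z":-0.05,"roll":10.5,"fingers":0.09}]'

```text
time_s: 1.35
tool_pos: [0.4767, -0.146, 0.4209]
tool_rot: [3.142, -0.0, -0.082]
force: [0.0, -1.1, 0.1]
width: 0.989
grip_force: 0.0
```

Call:
arm_command --plan '[{"x":0.025,"y":-0.05,"z":0,"roll":0,"fingers":0.09},{"x":0.05,"y":-0.1,"z":0,"roll":0,"fingers":0.09},{"x":0.05,"y":-0.1,"z":0,"roll":0,"fingers":0.09}]'

```text
time_s: 1.72
tool_pos: [0.5354, -0.0496, 0.4203]
tool_rot: [-3.141, 0.001, -0.078]
force: [-0.4, -0.3, 0.1]
width: 0.983
grip_force: 0.0
```

```bash
python3 -c "
from h import *
snap('wrist','w1')
go([.48,.1,.42],.37)"
```

```text
at [ 0.5347 -0.0511  0.4203] [ 3.1416e+00  1.1000e-03 -7.8900e-02] t 1.775 -> shift [-0.0665 -0.1463  0.0004] roll -25.72
```

View pics/w1.png

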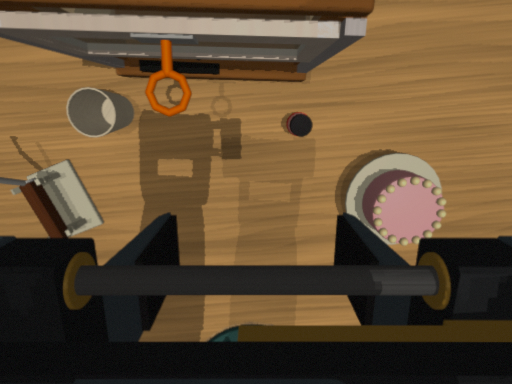

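Ring at about (168,93) with its stalk running straight up in the image. The rest and pole are at the left edge, the cup at (95,112) and the jar at (299,125). Next is a second view from further left.

Call:
arm_command --plan '[{"x":-0.015,"y":-0.06,"z":0,"roll":0,"fingers":0.09},{"x":-0.03,"y":-0.12,"z":0,"roll":0,"fingers":0.09},{"x":-0.05,"y":-0.18,"z":0,"roll":0,"fingers":0.09},{"x":-0.06,"y":-0.24,"z":0,"roll":0,"fingers":0.09},{"x":-0.07,"y":-0.27,"z":0,"roll":0,"fingers":0.09}]'

```text
time_s: 2.4
tool_pos: [0.4861, 0.2237, 0.4207]
tool_rot: [3.142, 0.0, -0.081]
force: [-0.1, -0.4, -1.2]
width: 0.989
grip_force: 0.0
```

```bash
python3 -c "
from h import *
snap('wrist','w2')
go([.41,.31,.42],.37)"
```

```text
at [0.4856 0.2254 0.4207] [-3.141e+00  6.000e-04 -8.060e-02] t 2.45 -> shift [-0.0821 -0.0782  0.0008] roll -25.82
```

View pics/w2.png

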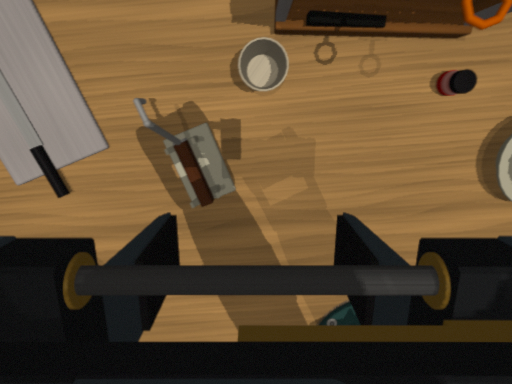

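The handle runs (180,145)-(207,203), the hook bend is at about (139,102), and the ring is cut off at the top right. The cup is at (264,65).

Run:
```python
from h import *
im=cv2.imread('pics/w2.png').astype(int);B,G,R=[im[...,i] for i in range(3)]
sub=np.zeros(B.shape,bool);sub[130:212,165:225]=1
m=sub&(R<120)&(R-B>25)&(R>40)&(G<60)
n,l,st,c=cv2.connectedComponentsWithStats(m.astype(np.uint8));k=1+st[1:,4].argmax();ys,xs=np.nonzero(l==k)
rc=cv2.minAreaRect(np.c_[xs,ys].astype(np.float32));print(len(xs),rc)
bx=cv2.boxPoints(rc);P=np.array([onz('w2',u,v,.083) for u,v in bx]);print(P.round(4))
c=onz('w2',*rc[0],.083);e=P[np.argsort(bx[:,1])];d=(e[0]+e[1]-e[2]-e[3])[:2];yaw=np.arctan2(d[1],d[0]);print('c',c,'yaw',yaw,'len',np.linalg.norm(d)/2)
o=c[:2]+.0075*np.array([np.cos(yaw),np.sin(yaw)]);print('origin',o)
t=o+.121*np.array([np.cos(yaw),np.sin(yaw)]);print('bend pred px',proj('w2',[*t,.187]), proj('scene0',[*t,.187])/.64,proj('side0',[*t,.187])/.64)
# ring in w1 and scene/side
def org(f):
    im=cv2.imread(f'pics/{f}.png').astype(int);m=((im[...,2]>150)&(im[...,0]<60)&(im[...,1]<140)&(im[...,1]>40)).astype(np.uint8);return m
m=org('w1');ct,h=cv2.findContours(m,cv2.RETR_CCOMP,cv2.CHAIN_APPROX_NONE)
for i,cc in enumerate(ct):
    if len(cc)>15: print(i,h[0][i][3],cv2.fitEllipse(cc) )
for z in (.32,.31,.3,.295):
    print(z,[onz('w1',168,93,z).round(4)]+[onz(f,u*.64,v*.64,z).round(4) for f,u,v in(('scene0',385,261),('side0',393,260))])
```

```text
759 ((193.3000030517578, 174.1000213623047), (67.52925109863281, 14.758047103881836), 63.43495178222656)
[[0.5034 0.3622 0.083 ]
 [0.5124 0.3389 0.083 ]
 [0.405  0.3014 0.083 ]
 [0.3949 0.3258 0.083 ]]
c [0.45531991 0.33254061 0.083     ] yaw 0.329855790878124 len 0.11409572426767108
origin [0.46241557 0.33496991]
bend pred px [132.89805751 101.30329611] [256.67695986 426.96946572] [287.95971429 495.26718119]
4 -1 ((166.96890258789062, 84.46724700927734), (40.31465148925781, 71.06966400146484), 174.83946228027344)
5 4 ((167.47531127929688, 91.84544372558594), (30.422039031982422, 33.399024963378906), 151.90084838867188)
0.32 [array([0.6255, 0.0201, 0.32  ]), array([0.6256, 0.022 , 0.32  ]), array([0.6218, 0.0287, 0.32  ])]
0.31 [array([0.626 , 0.0227, 0.31  ]), array([0.6307, 0.0175, 0.31  ]), array([0.6278, 0.0193, 0.31  ])]
0.3 [array([0.6265, 0.0253, 0.3   ]), array([0.6358, 0.013 , 0.3   ]), array([0.6339, 0.0098, 0.3   ])]
0.295 [array([0.6267, 0.0266, 0.295 ]), array([0.6383, 0.0108, 0.295 ]), array([0.6369, 0.0051, 0.295 ])]
```

Call:
arm_command --plan '[{"x":-0.03,"y":-0.03,"z":0.03,"roll":-8,"fingers":0.09},{"x":-0.06,"y":-0.06,"z":0.07,"roll":-16,"fingers":0.09},{"x":-0.08,"y":-0.08,"z":0.12,"roll":-24,"fingers":0.09},{"x":-0.08,"y":-0.08,"z":0.15,"roll":-24.5,"fingers":0.09},{"x":-0.08,"y":-0.08,"z":0.15,"roll":-24.5,"fingers":0.09}]'

```text
time_s: 3.08
tool_pos: [0.4127, 0.3072, 0.2691]
tool_rot: [3.141, 0.004, 0.345]
force: [-0.8, 0.4, 1.4]
width: 0.989
grip_force: 0.0
```

```bash
python3 -c "
from h import *
snap('wrist','w3')
go([.46,.333,.27],.35)"
```

```text
at [0.4137 0.3078 0.271 ] [3.1412e+00 1.0000e-03 3.4460e-01] t 3.125 -> shift [ 0.0521 -0.0081  0.0009] roll -0.31
```

View pics/w3.png

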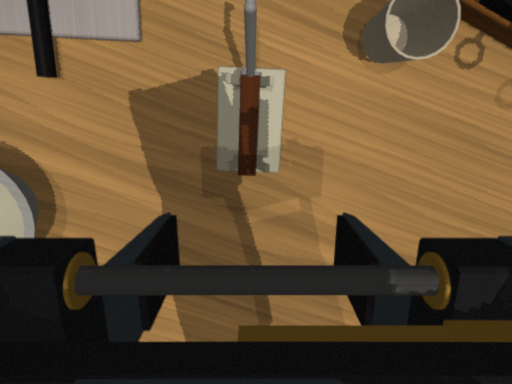

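The handle is nearly vertical in the image, from (249.5,76) to (247,174), and the shaft top is at about (250,8).

Run:
```python
from h import *
im=cv2.imread('pics/w3.png').astype(int);B,G,R=[im[...,i] for i in range(3)]
sub=np.zeros(B.shape,bool);sub[60:190,225:275]=1
m=sub&(R<130)&(R-B>22)&(R>40)&(G<60)
n,l,st,c=cv2.connectedComponentsWithStats(m.astype(np.uint8));k=1+st[1:,4].argmax();ys,xs=np.nonzero(l==k)
rc=cv2.minAreaRect(np.c_[xs,ys].astype(np.float32));print(rc)
for row in range(80,172,12): q=xs[ys==row];print(row,q.min(),q.max(),end='; ')
print(ys.min(),ys.max())
f0=onz('w3',249.5,ys.min(),.083);b0=onz('w3',247,ys.max()+.5,.083)
for z in(.083,.075):
  f=onz('w3',249.5,ys.min(),z);b=onz('w3',247,ys.max()+.5,z);d=f-b;print(z,f,b,'len',np.linalg.norm(d),'yaw',np.arctan2(d[1],d[0]),'orig',b+d*65/115)
print('tri back',tri(('w2',206.5,204),('w3',247,ys.max()+.5)))
```

```text
((248.13067626953125, 125.21141052246094), (19.092100143432617, 100.21629333496094), 1.9749343395233154)
80 241 259; 92 240 258; 104 240 258; 116 240 257; 128 239 256; 140 239 256; 152 239 255; 164 242 250; 75 175
0.083 [0.509337   0.34931353 0.083     ] [0.40017553 0.31405312 0.083     ] len 0.11471496566789505 yaw 0.31243224885201426 orig [0.46187549 0.33398292 0.083     ]
0.075 [0.50985983 0.34967486 0.075     ] [0.39840588 0.31367396 0.075     ] len 0.11712406352612863 yaw 0.31243224885201465 orig [0.46140159 0.3340223  0.075     ]
tri back (array([0.40303295, 0.3147471 , 0.0928624 ]), [np.float64(0.0006954187444987798), np.float64(0.0006954187444986486)])
```

```bash
python3 -c "
from h import *
go([.4617,.334,.065],.312)"
```

```text
at [0.4137 0.3078 0.271 ] [3.1412e+00 1.0000e-03 3.4460e-01] t 3.125 -> shift [ 0.0542 -0.0085  0.2059] roll 1.87
```

Call:
arm_command --plan '[{"x":0.054,"y":-0.0085,"z":0,"roll":1.9,"fingers":0.09},{"x":0.054,"y":-0.0085,"z":0.05,"roll":1.9,"fingers":0.09},{"x":0.054,"y":-0.0085,"z":0.1,"roll":1.9,"fingers":0.09},{"x":0.054,"y":-0.0085,"z":0.14,"roll":1.9,"fingers":0.09},{"x":0.054,"y":-0.0085,"z":0.14,"roll":1.9,"fingers":0.09}]'

```text
time_s: 3.75
tool_pos: [0.4614, 0.334, 0.1302]
tool_rot: [3.141, 0.003, 0.311]
force: [-0.0, 0.5, 0.7]
width: 0.986
grip_force: 0.0
```

```bash
python3 -c "
from h import *
im=snap('wrist','w4')
go([.4617,.334,.065],.312)"
```

```text
at [0.4624 0.3348 0.1321] [-3.1416e+00 -2.0000e-04  3.1170e-01] t 3.8 -> shift [-0.0009  0.0006  0.0671] roll -0.02
```

View pics/w4.png

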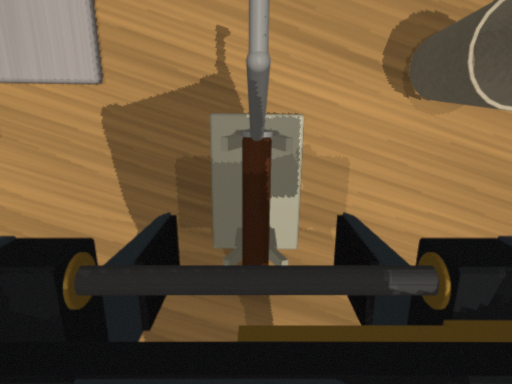

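The handle is centred between the fingers at u≈257 and aligned, so I descend and grip.

Call:
arm_command --plan '[{"x":-0.001,"y":0.0005,"z":0.04,"roll":0,"fingers":0.09},{"x":-0.001,"y":0.0005,"z":0.067,"roll":0,"fingers":0.09},{"x":-0.001,"y":0.0005,"z":0.067,"roll":0,"fingers":0.03},{"x":-0.001,"y":0.0005,"z":0.067,"roll":0,"fingers":0.0},{"x":-0.001,"y":0.0005,"z":0.067,"roll":0,"fingers":0.0}]' --grip_force 60

```text
time_s: 4.42
tool_pos: [0.4618, 0.335, 0.0658]
tool_rot: [-3.141, -0.003, 0.313]
force: [-0.5, -0.3, -0.5]
width: 0.69
grip_force: 0.0
```

Call:
arm_command --plan '[{"x":0,"y":0,"z":0,"roll":0,"fingers":0.0},{"x":0,"y":0,"z":0,"roll":0,"fingers":0.0},{"x":0,"y":0,"z":0,"roll":0,"fingers":0.0}]'

```text
time_s: 4.8
tool_pos: [0.4607, 0.3343, 0.0639]
tool_rot: [-3.142, -0.0, 0.313]
force: [-0.7, -0.2, -1.0]
width: 0.362
grip_force: 0.0
```

```bash
python3 -c "
from h import *
go([.4617,.334,.065],.312)"
```

```text
at [0.4607 0.3343 0.0639] [-3.1416e+00 -1.0000e-04  3.1290e-01] t 4.8 -> shift [ 0.0009  0.0006 -0.0011] roll 0.05
```

Call:
arm_command --plan '[{"x":0,"y":0,"z":0,"roll":0,"fingers":0.0},{"x":0,"y":0,"z":0,"roll":0,"fingers":0.0},{"x":0,"y":0,"z":0,"roll":0,"fingers":0.0},{"x":0,"y":0,"z":0,"roll":0,"fingers":0.0}]'

```text
time_s: 5.3
tool_pos: [0.4606, 0.3342, 0.0638]
tool_rot: [3.142, 0.0, 0.313]
force: [-0.8, 0.9, 0.4]
width: 0.003
grip_force: 0.0
```

```bash
python3 -c "
from h import *
o=r.get_obs();print(o['width'],o['grip_force'],o['force'],o['torque'])
go([.4617,.334,.065],.312)"
```

```text
0.002632154489767505 0.0 [-0.78039659  0.89629311  0.39370048] [ 0.00474044  0.02239239 -0.03529816]
at [0.4606 0.3342 0.0638] [3.1416e+00 1.0000e-04 3.1290e-01] t 5.3 -> shift [ 0.0009  0.0006 -0.0012] roll 0.05
```

The fingers shut on nothing, so I look.

```bash
python3 -c "
from h import *
a=snap('wrist','w5');b=snap('side','s5');c=snap('scene','c5')
o=np.zeros((384,760,3),np.uint8);o[:,:400]=a[:,56:456];o[:300,400:]=cv2.resize(b[234:384,170:350],(360,300));cv2.imwrite('pics/d.png',o[:,:,::-1])"
```

```text
(no output)
```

View pics/d.png

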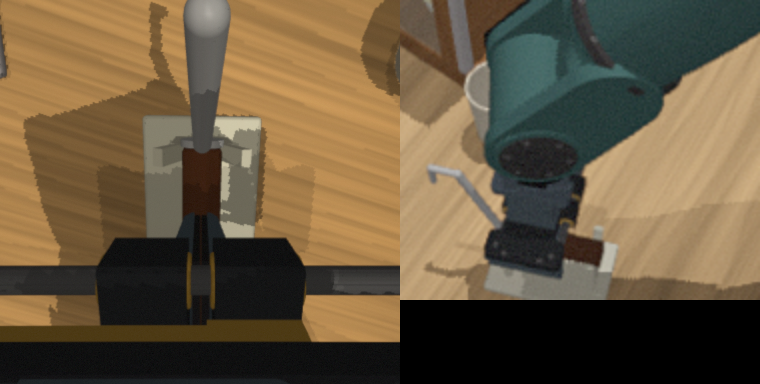

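Run:
```python
from h import *
from scipy.spatial.transform import Rotation as Ro
print(r.tip_reach,[a for a in dir(r) if a[0]!='_'])
o=r.get_obs();R=Ro.from_euler('xyz',o['tool_rot']).as_matrix()
for x in (-.016,0,.016):
  for z in (-.06,-.02,.014): print(x,z,proj('w5',o['tool_pos']+R@[x,0,z]).round(0))
for z in (.083,.07,.057,.04,.03): 
  a=onz('w5',256,148,z);w=[onz('w5',u,170,z) for u in(239,276)]; a4=onz('w4',257,138,z); w4=[onz('w4',u,180,z) for u in (244,271)]; print(z,a.round(4),'width',np.linalg.norm(w[0]-w[1]),a4.round(4),np.linalg.norm(w4[0]-w4[1]))
print(tri(('w3',249.5,75.5),('w5',258,148)),tri(('w3',249.5,75.5),('w4',257,138)),tri(('w2',180,144),('w5',258,148)))
```

```text
0.014 ['PlanningError', 'camera_model', 'capture', 'get_obs', 'sign_off', 'tip_reach']
-0.016 -0.06 [255. 300.]
-0.016 -0.02 [255. 261.]
-0.016 0.014 [255. 238.]
0 -0.06 [255. 270.]
0 -0.02 [255. 236.]
0 0.014 [255. 217.]
0.016 -0.06 [254. 239.]
0.016 -0.02 [255. 211.]
0.016 0.014 [255. 195.]
0.083 [0.5102 0.3496 0.083 ] width 0.02062956108206759 [0.5098 0.3482 0.083 ] 0.020910227892669633
0.07 [0.5085 0.3491 0.07  ] width 0.02215386506929716 [0.5085 0.3478 0.07  ] 0.02203289577985418
0.057 [0.5069 0.3486 0.057 ] width 0.02367816905652678 [0.5072 0.3474 0.057 ] 0.02315556366703877
0.04 [0.5047 0.348  0.04  ] width 0.025671489655211516 [0.5055 0.3468 0.04  ] 0.024623667827203235
0.03 [0.5034 0.3476 0.03  ] width 0.026844031183849672 [0.5045 0.3465 0.03  ] 0.02548725850965285
(array([0.50949721, 0.34886382, 0.07682766]), [np.float64(0.0006092287409526567), np.float64(0.0006092287409527149)]) (array([0.50926004, 0.34870393, 0.08054694]), [np.float64(0.0006039034377272129), np.float64(0.0006039034377272505)]) (array([0.50850423, 0.34850499, 0.07862896]), [np.float64(0.0014726472907336853), np.float64(0.0014726472907337048)])
```

Run:
```python
from h import *
from scipy.spatial.transform import Rotation as Ro
T=np.load('pics/w4.npz')['T'];T5=np.load('pics/w5.npz')['T'];o=r.get_obs();R=Ro.from_euler('xyz',o['tool_rot']).as_matrix()
M=np.eye(4);M[:3,:3]=R;M[:3,3]=o['tool_pos'];W=T@np.linalg.inv(T5)@M
for x in (0,.008,.016):
  for y in (.045,.059):
    for z in (-.04,-.02,0,.014): print(x,y,z,proj('w4',(W@[x,y,z,1])[:3]).round(0), proj('w4',(W@[x,-y,z,1])[:3]).round(0))
a=cv2.imread('pics/w4.png')[190:300,90:260];b=cv2.imread('pics/w5.png')[130:260,190:320]
c=np.zeros((530,800,3),np.uint8);c[:440//1,:425]=cv2.resize(a,(425,440//1));c[:370,430:800]=cv2.resize(b,(370,370));c=np.clip(c.astype(int)*2.5,0,255).astype(np.uint8);cv2.imwrite('pics/e.png',c)
```

```text
0 0.045 -0.04 [340. 252.] [170. 252.]
0 0.045 -0.02 [332. 236.] [179. 236.]
0 0.045 0 [325. 224.] [186. 224.]
0 0.045 0.014 [320. 217.] [190. 217.]
0 0.059 -0.04 [367. 252.] [143. 252.]
0 0.059 -0.02 [355. 237.] [155. 236.]
0 0.059 0 [346. 224.] [164. 224.]
0 0.059 0.014 [341. 217.] [170. 217.]
0.008 0.045 -0.04 [341. 238.] [168. 238.]
0.008 0.045 -0.02 [332. 224.] [178. 224.]
0.008 0.045 0 [325. 212.] [185. 212.]
0.008 0.045 0.014 [321. 206.] [189. 206.]
0.008 0.059 -0.04 [368. 238.] [142. 238.]
0.008 0.059 -0.02 [357. 224.] [154. 224.]
0.008 0.059 0 [347. 213.] [163. 212.]
0.008 0.059 0.014 [342. 206.] [169. 206.]
0.016 0.045 -0.04 [342. 223.] [167. 223.]
0.016 0.045 -0.02 [333. 211.] [177. 211.]
0.016 0.045 0 [326. 201.] [184. 201.]
0.016 0.045 0.014 [322. 195.] [189. 195.]
0.016 0.059 -0.04 [369. 223.] [140. 223.]
0.016 0.059 -0.02 [358. 211.] [152. 211.]
0.016 0.059 0 [348. 201.] [162. 201.]
0.016 0.059 0.014 [342. 195.] [168. 195.]
```

View pics/e.png

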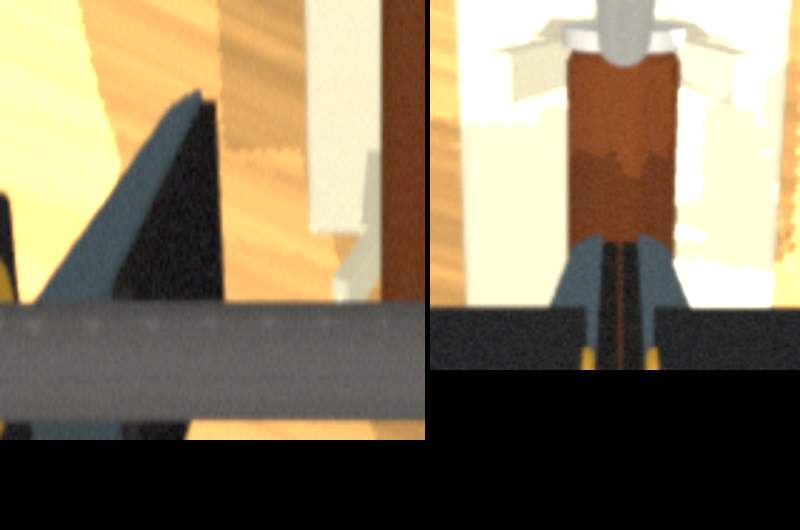

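The visible fingertips project about 36 mm short of the stated tip reach. They sit at roughly z = 0.085, just above the handle, so they closed above it. I'll open, go 35 mm lower (still clear of the plate even by the stated figures) and grip again.

Call:
arm_command --plan '[{"x":0.001,"y":0,"z":0,"roll":0,"fingers":0.06},{"x":0.001,"y":0,"z":0,"roll":0,"fingers":0.06},{"x":0.001,"y":0,"z":0,"roll":0,"fingers":0.06},{"x":0.001,"y":0,"z":0,"roll":0,"fingers":0.06},{"x":0.001,"y":0,"z":0,"roll":0,"fingers":0.06}]'

```text
time_s: 6.08
tool_pos: [0.4616, 0.3346, 0.0638]
tool_rot: [-3.142, 0.0, 0.313]
force: [-0.8, 1.2, 0.4]
width: 0.523
grip_force: 0.0
```

Call:
arm_command --plan '[{"x":0,"y":0,"z":0,"roll":0,"fingers":0.06},{"x":0,"y":0,"z":0.012,"roll":0,"fingers":0.06},{"x":0,"y":0,"z":0.024,"roll":0,"fingers":0.06},{"x":0,"y":0,"z":0.035,"roll":0,"fingers":0.06},{"x":0,"y":0,"z":0.035,"roll":0,"fingers":0.06}]'

```text
time_s: 6.7
tool_pos: [0.4609, 0.3341, 0.0276]
tool_rot: [3.141, 0.002, 0.313]
force: [-0.1, -0.6, 0.1]
width: 0.655
grip_force: 0.0
```

```bash
python3 -c "
from h import *
o=r.get_obs();print(o['width'],o['force'])
go([.4617,.334,.029],.312)
a=snap('wrist','w6');cv2.imwrite('pics/f.png',np.clip(cv2.resize(a[120:280,150:360],None,fx=2.5,fy=2.5)[:,:,::-1].astype(int)*2,0,255))"
```

```text
0.6553972647470133 [-0.12680099 -0.61480541  0.12079033]
at [0.4609 0.3341 0.0276] [3.1411e+00 1.9000e-03 3.1290e-01] t 6.7 -> shift [ 0.0007  0.0004 -0.0014] roll 0.05[ WARN:0@0.773] global loadsave.cpp:1063 imwrite_ Unsupported depth image for selected encoder is fallbacked to CV_8U.
```

View pics/f.png

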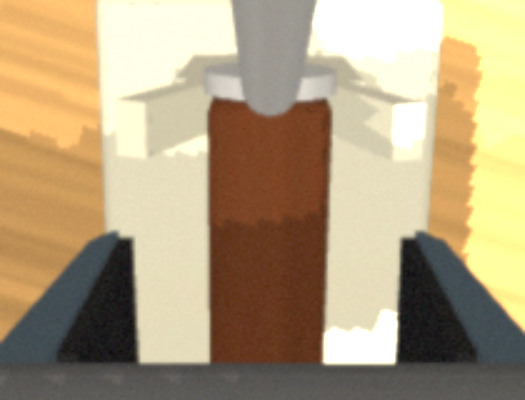

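The handle now lies between the pads, well centred. All ten pictures are used, so the rest goes by numbers.

Call:
arm_command --plan '[{"x":0,"y":0,"z":0,"roll":0,"fingers":0.0},{"x":0,"y":0,"z":0,"roll":0,"fingers":0.0},{"x":0,"y":0,"z":0,"roll":0,"fingers":0.0},{"x":0,"y":0,"z":0,"roll":0,"fingers":0.0},{"x":0,"y":0,"z":0,"roll":0,"fingers":0.0}]' --grip_force 60

```text
time_s: 7.38
tool_pos: [0.4617, 0.3345, 0.029]
tool_rot: [-3.141, 0.0, 0.312]
force: [0.1, -2.8, 4.3]
width: 0.24
grip_force: 59.9
```

Call:
arm_command --plan '[{"x":0,"y":0,"z":0,"roll":0,"fingers":0.0},{"x":0,"y":0,"z":0,"roll":0,"fingers":0.0},{"x":0,"y":0,"z":0,"roll":0,"fingers":0.0}]'

```text
time_s: 7.75
tool_pos: [0.4617, 0.3345, 0.029]
tool_rot: [-3.142, 0.0, 0.312]
force: [-0.7, -4.0, 4.3]
width: 0.239
grip_force: 59.9
```

```bash
python3 -c "
from h import *
snap('wrist','w7')
o=r.get_obs();print(o['width']*.0912,o['grip_force'],o['force'])
go([.4617,.334,.029],.312)"
```

```text
0.02184885939563257 59.938634634017944 [-0.48822776 -3.85249815  6.21593787]
at [0.4617 0.3345 0.029 ] [-3.1416  0.      0.3123] t 7.8 -> shift [-0.0002  0.0005  0.    ] roll 0.02
```

Call:
arm_command --plan '[{"x":0,"y":0,"z":-0.03,"roll":0,"fingers":0.0},{"x":0,"y":0,"z":-0.085,"roll":0,"fingers":0.0},{"x":0,"y":0,"z":-0.145,"roll":0,"fingers":0.0},{"x":0,"y":0,"z":-0.2,"roll":0,"fingers":0.0},{"x":0,"y":0,"z":-0.22,"roll":0,"fingers":0.0}]'

```text
time_s: 8.43
tool_pos: [0.4625, 0.3353, 0.2521]
tool_rot: [-3.14, -0.004, 0.314]
force: [-0.2, 0.2, -2.0]
width: 0.238
grip_force: 59.9
```

```bash
python3 -c "
from h import *
o=r.get_obs();print(o['width']*.0912,o['grip_force'],o['force'],o['torque'])
go([.5,.032,.25],-.085)"
```

```text
0.02173228360616267 59.93642449378967 [-0.21223243  0.15161892 -1.99658723] [ 0.00586705  0.01633414 -0.05035563]
at [0.4625 0.3353 0.2521] [-3.1405 -0.0042  0.3136] t 8.425 -> shift [-0.0579  0.3001  0.0015] roll 22.84
```

Call:
arm_command --plan '[{"x":-0.01,"y":0.05,"z":0,"roll":4,"fingers":0.0},{"x":-0.02,"y":0.105,"z":0,"roll":9,"fingers":0.0},{"x":-0.035,"y":0.165,"z":0,"roll":14,"fingers":0.0},{"x":-0.05,"y":0.225,"z":0,"roll":19,"fingers":0.0},{"x":-0.058,"y":0.28,"z":0.001,"roll":22.8,"fingers":0.0}]'

```text
time_s: 9.05
tool_pos: [0.4917, 0.0484, 0.2468]
tool_rot: [3.141, 0.001, -0.087]
force: [1.6, 0.3, -2.4]
width: 0.237
grip_force: 59.9
```

Call:
arm_command --plan '[{"x":0.008,"y":0.019,"z":0,"roll":0,"fingers":0.0},{"x":0.008,"y":0.019,"z":0,"roll":0,"fingers":0.0},{"x":0.008,"y":0.019,"z":0,"roll":0,"fingers":0.0}]'

```text
time_s: 9.43
tool_pos: [0.4985, 0.0313, 0.2471]
tool_rot: [3.142, 0.001, -0.085]
force: [0.5, -0.1, -2.2]
width: 0.237
grip_force: 59.9
```

```bash
cat > look.py <<'E'
import sys
from h import *
from scipy.spatial.transform import Rotation as Ro
# measure ring (orange) in wrist/scene/side and predicted hook
tag=sys.argv[1]
o=r.get_obs();R=Ro.from_euler('xyz',o['tool_rot']).as_matrix()
tip=o['tool_pos']+R@[.121,0,0]+[0,0,.128]; print('pred tip',tip.round(4))
for n in ('wrist','scene','side'):
    im=snap(n,tag+n).astype(int);m=((im[...,0]>130)&(im[...,2]<70)&(im[...,1]<150)&(im[...,1]>30)&(im[...,0]-im[...,1]>70)).astype(np.uint8)
    ct,h=cv2.findContours(m,cv2.RETR_CCOMP,cv2.CHAIN_APPROX_NONE)
    print(n,'tip px',proj(tag+n,tip).round(1),'bend px',proj(tag+n,tip+[0,0,.026]).round(1))
    for i,c in enumerate(ct):
        if cv2.contourArea(c)>12: print('  ',h[0][i][3],np.round(cv2.boundingRect(c),1),cv2.contourArea(c),[round(float(v),1) for v in cv2.fitEllipse(c)[0]] if len(c)>5 else '')
go([.5,.032,.25],-.085);print(o['force'],o['torque'])
E
python3 look.py k1
```

```text
pred tip [0.619  0.0211 0.375 ]
wrist tip px [ 249.  -187.3] bend px [ 241.9 -463.3]
scene tip px [248.2 157.2] bend px [248.2 151.6]
   -1 [238 158  16  16] 122.0 [245.3, 166.7]
   5 [242 164  10   9] 60.5 [246.3, 168.0]
   -1 [170 133  31  18] 28.5 [184.5, 141.5]
   -1 [174 118  33  18] 30.5 [189.8, 126.0]
   -1 [193 101  41  19] 45.5 [214.6, 108.7]
side tip px [253.9 146.7] bend px [253.7 137.7]
   -1 [237 158  23  14] 131.5 [249.3, 165.1]
   0 [245 162  14  10] 83.5 [251.3, 166.3]
at [0.4987 0.0316 0.2476] [-3.1416e+00  4.0000e-04 -8.3700e-02] t 9.575 -> shift [ 0.0013 -0.0006 -0.0024] roll 0.08
[ 0.50453893 -0.11975396 -2.15834923] [0.05963463 0.02667724 0.05295992]
```

Run:
```python
from h import *
S=('k1scene',246.3,168.);D=('k1side',251.3,166.3);W=('w1',167.5,91.8)
print(tri(S,D),tri(S,W),tri(D,W),tri(S,D,W))
for n,(u0,v0) in (('scene',(236,142)),('side',(240,130))):
    a=cv2.imread(f'pics/{n}0.png').astype(int);b=cv2.imread(f'pics/k1{n}.png').astype(int)
    d=np.abs(a-b).sum(2)
    H=28 if n=='scene' else 40
    print(n,u0,v0)
    for v in range(v0,v0+H): print(v,''.join('#' if d[v,u]>150 else '+' if d[v,u]>70 else 'o' if (b[v,u,2]-b[v,u,0]>110) else '.' for u in range(u0-8,u0+34)))
```

```text
(array([0.62761869, 0.02059497, 0.31144635]), [np.float64(3.238843058949326e-05), np.float64(3.238843058929535e-05)]) (array([0.62663851, 0.02181367, 0.31391352]), [np.float64(0.00025472745531542463), np.float64(0.0002547274553153673)]) (array([0.62676848, 0.02212856, 0.31302321]), [np.float64(0.0001437239947764833), np.float64(0.00014372399477627004)]) (array([0.62673257, 0.02188378, 0.31322637]), [np.float64(0.0004539184772603865), np.float64(0.00030643156650537995), np.float64(0.0002911679756775572)])
scene 236 142
142 o.ooooooooooo.....................++++++++
143 .ooooooooooo....................++++++++.+
144 oooooooooo.....................++++++++..+
145 oooooooo...................++.++++++++...+
146 oooooo....................++++++++++#+...+
147 oooo.....................++++++++++##+...+
148 ooo....................++++++++++####+..++
149 o.....................####+++++####+#+...+
150 .....................+###########+###+...+
151 ...................+++###############+...+
152 ...................+.################+.+.+
153 ....................+################+.+++
154 ........
[... 1932 characters left out ...]
..........................................
156 ..........................................
157 ......................................+...
158 ......oo..............................+...
159 .....ooooo............................+...
160 .....oooooo............................++.
161 ......ooooooo...oooooooo...............++.
162 .........ooooooooooooooooo.............++.
163 ...........oooooo......oooo............++.
164 ............ooo.........oooo............++
165 ............ooo..........ooo............++
166 ............oo...........ooo............++
167 ............oo...........ooo............++
168 ............ooo.........ooo..............+
169 .............ooo......ooooo.............++
```

Run:
```python
from h import *
print(tri(('k1scene',251,150.5),('k1side',252.5,139.5)))
for n,us,vs in (('scene',range(242,264),range(145,170)),('side',range(246,272),range(134,160))):
    b=cv2.imread(f'pics/k1{n}.png').astype(int);a=cv2.imread(f'pics/{n}0.png').astype(int)
    print(n,'   ',' '.join('%3d'%u for u in us))
    for v in vs: print(v,'   ',' '.join('%3d'%(b[v,u].sum()//3) for u in us),'|', ' '.join('%3d'%(b[v,u,2]-b[v,u,0]) for u in us))
```

```text
(array([ 6.33802991e-01, -4.81988134e-04,  3.73789694e-01]), [np.float64(0.002059099024246605), np.float64(0.002059099024246699)])
scene     242 243 244 245 246 247 248 249 250 251 252 253 254 255 256 257 258 259 260 261 262 263
145      93 113  61  71 118 130 222 226 222 222 214 209 159  71  57  67  59  51  53  56  56  58 |  71  74  41  33  39  36  38  34  34  33  40  45  36   2 -11 -11 -22 -28 -30 -30 -31 -32
146     133 115  89 149 220 225 224 223 213 216 159  76  49  47  51  55  59  60  58  54  53  60 |  86  69  38  41  40  35  34  35  40  41  36  15 -16 -29 -31 -33 -34 -32 -31 -30 -29 -32
147     120 149 177 222 223 220 221 217 160 148  78  44  51  54  55  60  59  61  61  61  64  59 |  76  51  41  35  34  35  35  41  38  32   4 -25 -30 -31 -31 -32 -33 -31 -32 -32 -34 -30
148     148 216 224 221 222 213 207 156  94  63  46  48  54  59  60  63  61  62  61  61  61  61 |  47  39  33  35  34  40  41  35  20  -1 -27 -29 -29 -32 -33 -32 -33 -33 -32 -31 -32 -32
149     219 219 221 214 206 158  99  70  35  27  30  34  45  53  61  60  62  62  60  58  58  60 |  34  33  33  39  41  37  24  
[... 8859 characters left out ...]
14  18  30  23  11   6   6  -1   2   1   6   8
157     126 130 131 127 127 130 128 132 132 130 133 125 102  96  96  98  91  93 112 120 115 109 109 129 133 125 |  17  15  15  13  14  16  18  17  16  14  14  13  15  16  14  20  28  24  11   6   8   1   0   5   1   5
158     128 130 128 129 130 127 127 128 130 127 129 126 111 100  97  95  94  93 112 120 113 104 110 124 131 124 |  17  14  14  17  12  16  13  13  16  15  16  19  16  14  16  24  25  20  11   7  10   5   1   4   2   4
159     130 126 130 129 131 128 133 127 128 126 128 125 108  93  94  87  93  94 112 120 116 100 108 117 130 124 |  12  13  11  12  14  17  10  10  12  13  12  16  15  16  22  24  29  22  13   4  10   6   2   4   3   4
```

Side view gives the prong at u≈253, v 138–148, within about 1.5 mm of prediction. The ring triangulates to (0.627, 0.022, 0.313) with under 0.5 mm residual. I'll move forward 6.5 mm, then lower.

Call:
arm_command --plan '[{"x":0.0065,"y":0,"z":0,"roll":0,"fingers":0.0},{"x":0.0065,"y":0,"z":0.025,"roll":0,"fingers":0.0},{"x":0.0065,"y":0,"z":0.04,"roll":0,"fingers":0.0},{"x":0.0065,"y":0,"z":0.043,"roll":0,"fingers":0.0},{"x":0.0065,"y":0,"z":0.043,"roll":0,"fingers":0.0}]'

```text
time_s: 10.2
tool_pos: [0.5056, 0.0302, 0.2051]
tool_rot: [3.142, -0.0, -0.085]
force: [-0.8, 0.3, -1.4]
width: 0.236
grip_force: 59.9
```

```bash
python3 look.py k2
python3 - <<'E'
from h import *
for n,us,vs in (('side',range(244,272),range(145,175)),):
    b=cv2.imread(f'pics/k2{n}.png').astype(int)
    print(n,us[0])
    for v in vs: print(v,'   ',' '.join('%3d'%(b[v,u,2]-b[v,u,0]) for u in us))
E
```

```text
pred tip [0.6262 0.0199 0.3331]
wrist tip px [ 249.1 -188.3] bend px [ 242.  -466.2]
scene tip px [246.8 163.9] bend px [246.8 158.7]
   -1 [238 158  12  16] 40.0 [243.0, 166.6]
   -1 [170 105  80  46] 103.0 [208.1, 127.5]
   -1 [162  95  81  47] 279.0 [197.1, 120.2]
   52 [170 131   9   6] 19.5 [173.4, 133.3]
   52 [187 120   6   6] 13.0 [190.1, 122.3]
side tip px [251.8 159.4] bend px [251.6 150.8]
   -1 [237 158  23  14] 46.5 [249.1, 165.1]
at [0.5058 0.0302 0.2055] [-3.1415e+00 -9.0000e-04 -8.5000e-02] t 10.35 -> shift [-0.0059 -0.0014 -0.0445] roll -0.0
[-0.75352698  0.26372593 -1.36653144] [0.08287229 0.04363298 0.00083937]
side 244
145      18  18  20  19  17  14  16  12  14  12  14  16  12  14  13  16  16  21  27  19   9   9   8  13  14  14  13  -1
146      20  18  17  14  13  15  13  13  14  14  14  16  12  14  12  16  15  21  25  18   8   6  13  13  15  14  12   8
147      18  18  17  12  14  13  14  13  12  15  17  17  12  15  18  15  13  21  30  21  10   5  11  14  15  16  15  12
148      16  15  15  14  15  12  14  16  14  17  13  15  18  14  20  14  15  22  26  25  12  
[... 2446 characters left out ...]
 141 112 100  89  70  54  64  86 113 129 145 124  42  12   7   6   6   6   1   3   1   4  15  11   9
170      24  80 140 154 150 148 146 140 136 135 127 121 111  93  61  10   5   4   8  12   8   4   3   4   7  10  12   7
171      15  32  83 110 123 125 135 147 152 145 114  87  53  29  17   5   3   7  13  16  13   5   3   2   5   8   7   7
172      15  24  30  34  39  50  61  82  89  81  50  33  27  13   8   3  11  16  19  16  13   8   3   3   3   3   6   7
173      24  27  26  27  24  25  26  29  30  28  29  23  17   8   6  12  18  18  16  16  13   9   1   3   4   4   4   7
174      29  28  27  29  26  28  23  26  27  26  26  17   8   5   8  17  17  17  13  17  13  11   5   3   5   5   2   2
```

Projected straight down, the prong passes the hole centre (251.3,166.5), so I lower it into the ring.

Call:
arm_command --plan '[{"x":0,"y":-0.001,"z":0.012,"roll":0,"fingers":0.0},{"x":0,"y":-0.001,"z":0.022,"roll":0,"fingers":0.0},{"x":0,"y":-0.001,"z":0.031,"roll":0,"fingers":0.0},{"x":0,"y":-0.001,"z":0.033,"roll":0,"fingers":0.0},{"x":0,"y":-0.001,"z":0.033,"roll":0,"fingers":0.0}]'

```text
time_s: 10.98
tool_pos: [0.5055, 0.0312, 0.1717]
tool_rot: [3.142, 0.0, -0.085]
force: [0.0, 0.3, -1.0]
width: 0.238
grip_force: 59.9
```

```bash
python3 look.py k3
python3 - <<'E'
from h import *
for n,us,vs in (('side',range(240,268),range(154,178)),):
    b=cv2.imread(f'pics/k3{n}.png').astype(int)
    print(n,us[0])
    for v in vs: print(v,'   ',' '.join('%3d'%(b[v,u,2]-b[v,u,0]) for u in us))
E
```

```text
pred tip [0.6261 0.0209 0.2997]
wrist tip px [ 249.  -188.2] bend px [ 241.8 -465.8]
scene tip px [246.6 170.6] bend px [246.6 165.6]
   -1 [238 158  12  16] 42.5 [244.8, 167.0]
   -1 [168  98  88  53] 347.5 [208.7, 125.5]
   59 [170 141  11   8] 26.5 [174.6, 144.3]
   59 [194 130   7   5] 14.0 [197.0, 132.1]
   -1 [160  90  92  53] 535.0 [200.2, 118.8]
   76 [204 110  15   9] 40.5 [210.1, 114.0]
   76 [238  92   7   5] 15.0 [241.6, 94.4]
side tip px [251.9 170.3] bend px [251.7 162. ]
   -1 [237 159  21  13] 35.5 [246.6, 165.7]
at [0.5058 0.0312 0.1721] [-3.1415e+00 -5.0000e-04 -8.5000e-02] t 11.125 -> shift [-0.0058 -0.0004 -0.0779] roll 0.0
[ 0.010276    0.2712014  -0.99136091] [0.07133857 0.08020856 0.00646355]
side 240
154      -2   5  -2   5  11  16  14  15  15  16  17  15  17  17  17  17  16  17  14  16  15  19  29  26  12   9  11  11
155       3   4   0   3  10  17  15  14  16  15  17  15  15  17  15  14  15  19  13  14  14  22  26  18  14   9  12  16
156       0  -5  -1   3  10  17  13  15  16  16  16  16  16  16  16  17  16  18  14  12  18  21  27  23  14   5  14  14
157   
[... 1813 characters left out ...]
  18  17  21  29  32  36  51  59  80  92  82  51  30  24  14   5   9   7   7   2   3   5   4  14  15
173      15  17  16  21  28  26  23  25  25  24  22  29  32  32  29  22  14   7   7  11  16  17   1   3   3   4  14  22
174      15  15  23  25  27  28  25  28  22  27  24  26  26  27  24  17   7   9  13  16  18  16   5   2   4   2   9  31
175      18  22  29  29  26  26  28  28  28  27  29  28  29  25  15   7   6  11  14  20  17  13   7   5   3   1   7  29
176      24  27  28  30  26  29  25  26  26  27  31  31  27  15   7   6  11  16  14  15  17  13  11   2   4   2   9  24
177      30  28  27  27  28  24  26  29  27  29  26  23  12   7   6  12  16  19  15  14  17  15  13   9   2   2   2  11
```

The prong is through the ring, passing behind its front bar at v≈169. Now I pull down, with force checks.

Call:
arm_command --plan '[{"x":0,"y":0,"z":0.004,"roll":0,"fingers":0.0},{"x":0,"y":0,"z":0.009,"roll":0,"fingers":0.0},{"x":0,"y":0,"z":0.016,"roll":0,"fingers":0.0},{"x":0,"y":0,"z":0.024,"roll":0,"fingers":0.0},{"x":0,"y":0,"z":0.032,"roll":0,"fingers":0.0}]'

```text
time_s: 11.75
tool_pos: [0.5056, 0.0311, 0.1393]
tool_rot: [3.142, -0.0, -0.085]
force: [1.9, -0.4, 1.7]
width: 0.235
grip_force: 59.9
```

```bash
cat > st.py <<'E'
import sys
from h import *
F=[];W=[]
for i in range(int(sys.argv[1])):
    im=r.capture('side').astype(int);o=r.get_obs();F.append(o['force']);W.append(o['torque'])
m=((im[...,0]>130)&(im[...,2]<70)&(im[...,1]<150)&(im[...,1]>30)&(im[...,0]-im[...,1]>70));m[:,:220]=0;m[:,300:]=0
ys,xs=np.nonzero(m);print('ring px box',xs.min(),xs.max(),ys.min(),ys.max())
print('F',np.mean(F,0).round(2),'sd',np.std(F,0).round(2),'T',np.mean(W,0).round(3),o['tool_pos'].round(4),o['tool_rot'].round(4),'t',o['time_s'],'w',o['width'])
E
python3 st.py 3
```

```text
ring px box 238 259 169 181
F [-0.06  0.26 -1.09] sd [0.57 0.02 0.91] T [ 0.022 -0.022  0.013] [0.5046 0.0311 0.1389] [ 3.1414e+00  2.2000e-03 -8.5100e-02] t 11.9 w 0.2384343422868399
```

Call:
arm_command --plan '[{"x":0,"y":0,"z":0.008,"roll":0,"fingers":0.0},{"x":0,"y":0,"z":0.018,"roll":0,"fingers":0.0},{"x":0,"y":0,"z":0.028,"roll":0,"fingers":0.0},{"x":0,"y":0,"z":0.037,"roll":0,"fingers":0.0},{"x":0,"y":0,"z":0.042,"roll":0,"fingers":0.0}]'

```text
time_s: 12.52
tool_pos: [0.5054, 0.0311, 0.0971]
tool_rot: [3.142, 0.001, -0.085]
force: [0.1, -0.0, 1.4]
width: 0.234
grip_force: 59.9
```

```bash
python3 st.py 4
```

```text
ring px box 239 259 181 194
F [ 0.15  0.   -1.17] sd [0.43 0.65 0.68] T [0.012 0.012 0.013] [0.5052 0.0312 0.0976] [ 3.1415e+00  9.0000e-04 -8.5000e-02] t 12.725 w 0.2395696652559414
```

Call:
arm_command --plan '[{"x":0,"y":0,"z":0.0025,"roll":0,"fingers":0.0},{"x":0,"y":0,"z":0.005,"roll":0,"fingers":0.0},{"x":0,"y":0,"z":0.005,"roll":0,"fingers":0.0},{"x":0,"y":0,"z":0.005,"roll":0,"fingers":0.0}]'

```text
time_s: 13.22
tool_pos: [0.5055, 0.0312, 0.0929]
tool_rot: [-3.142, 0.0, -0.085]
force: [0.5, 0.9, 0.2]
width: 0.238
grip_force: 59.9
```

```bash
sed -i "s/capture('side')/capture('side');np.save('pics\/last.npy',r.capture('scene'))/" st.py; python3 st.py 1
python3 - <<'E'
from h import *
# predicted ring box rows in side view vs joint
for j in (.075,.08,.085,.09,.095): print(j,proj('side0',[.6267,.0219,.32-j]).round(1))
print('at start',proj('side0',[.6267,.0219,.3132]))
E
```

```text
0.075 [251.9 187. ]
0.08 [251.9 188.4]
0.085 [251.9 189.9]
0.09 [252.  191.3]
0.095 [252.  192.8]
at start [251.31425524 166.18683188]Traceback (most recent call last):
  File "st.py", line 5, in <module>
    im=r.capture('side');np.save('pics/last.npy',r.capture('scene')).astype(int);o=r.get_obs();F.append(o['force']);W.append(o['torque'])
                         ^^^^^^^^^^^^^^^^^^^^^^^^^^^^^^^^^^^^^^^^^^^^^^^^^^
AttributeError: 'NoneType' object has no attribute 'astype'
```

Call:
arm_command --plan '[{"x":0,"y":0,"z":0.0013,"roll":0,"fingers":0.0},{"x":0,"y":0,"z":0.0013,"roll":0,"fingers":0.0}]'

```text
time_s: 13.58
tool_pos: [0.5056, 0.0311, 0.0915]
tool_rot: [-3.142, -0.0, -0.085]
force: [0.4, 0.3, 0.5]
width: 0.237
grip_force: 59.9
```

```bash
cat > st.py <<'E'
import sys
from h import *
F=[]
for i in range(int(sys.argv[1])):
    im=r.capture('side').astype(int);o=r.get_obs();F.append(o['force'])
s=((im[...,0]-im[...,2])/150.).clip(0,1);s[:,:236]=0;s[:,262:]=0;s[:160]=0;s[215:]=0;s[s<.5]=0
v=np.arange(384)
print('bottom edge',[round(float(max(v[s[:,u]>.5],default=0)+ (s[:,u].sum()%1)),1) for u in range(247,256)])
print('Fz',np.round([f[2] for f in F],2),'F',np.mean(F,0).round(2),o['tool_pos'].round(4),'pitch',round(o['tool_rot'][1],4),'t',o['time_s'])
E
python3 st.py 2
```

```text
bottom edge [195.9, 196.0, 195.3, 195.1, 195.4, 195.1, 195.2, 195.4, 195.4]
Fz [1.8  0.23] F [0.45 0.07 1.01] [0.5055 0.0312 0.0915] pitch 0.0 t 13.675
```

Call:
arm_command --plan '[{"x":0,"y":0,"z":0.0007,"roll":0,"fingers":0.0},{"x":0,"y":0,"z":0.0013,"roll":0,"fingers":0.0},{"x":0,"y":0,"z":0.0013,"roll":0,"fingers":0.0}]'

```text
time_s: 14.05
tool_pos: [0.5055, 0.0312, 0.0902]
tool_rot: [3.142, 0.0, -0.085]
force: [1.2, -0.3, 0.9]
width: 0.238
grip_force: 59.9
```

```bash
python3 st.py 2
```

```text
bottom edge [195.5, 195.3, 195.2, 196.4, 196.8, 196.2, 196.3, 195.5, 195.1]
Fz [1.14 1.23] F [0.38 0.16 1.18] [0.5055 0.0312 0.0902] pitch 0.0 t 14.15
```

Call:
arm_command --plan '[{"x":0,"y":0,"z":0.0007,"roll":0,"fingers":0.0},{"x":0,"y":0,"z":0.0013,"roll":0,"fingers":0.0},{"x":0,"y":0,"z":0.0013,"roll":0,"fingers":0.0}]'

```text
time_s: 14.52
tool_pos: [0.5055, 0.0312, 0.0889]
tool_rot: [-3.142, 0.0, -0.085]
force: [0.8, -0.3, 1.9]
width: 0.235
grip_force: 59.9
```

```bash
python3 st.py 2
```

```text
bottom edge [195.5, 197.0, 196.1, 196.1, 196.5, 196.4, 196.4, 196.0, 195.1]
Fz [0.93 1.9 ] F [1.38 0.54 1.42] [0.5055 0.0312 0.0889] pitch 0.0001 t 14.625
```

Call:
arm_command --plan '[{"x":0,"y":0,"z":0.0007,"roll":0,"fingers":0.0},{"x":0,"y":0,"z":0.0013,"roll":0,"fingers":0.0},{"x":0,"y":0,"z":0.0013,"roll":0,"fingers":0.0}]'

```text
time_s: 15.0
tool_pos: [0.5055, 0.0312, 0.0876]
tool_rot: [-3.142, 0.0, -0.085]
force: [0.3, -0.1, 1.4]
width: 0.241
grip_force: 59.9
```

```bash
python3 st.py 2
```

```text
bottom edge [196.1, 196.4, 196.3, 196.5, 196.8, 196.0, 197.6, 196.4, 196.0]
Fz [1.06 0.79] F [ 0.56 -0.27  0.92] [0.5055 0.0311 0.0876] pitch 0.0001 t 15.1
```

Call:
arm_command --plan '[{"x":0,"y":0,"z":0.0007,"roll":0,"fingers":0.0},{"x":0,"y":0,"z":0.0014,"roll":0,"fingers":0.0},{"x":0,"y":0,"z":0.0014,"roll":0,"fingers":0.0}]'

```text
time_s: 15.48
tool_pos: [0.5055, 0.0311, 0.0862]
tool_rot: [3.142, 0.0, -0.085]
force: [0.6, 0.4, 2.0]
width: 0.24
grip_force: 59.9
```

```bash
python3 st.py 2
```

```text
bottom edge [196.4, 196.3, 197.7, 197.1, 197.5, 197.3, 197.4, 196.8, 196.1]
Fz [1.35 0.26] F [1.38 0.7  0.81] [0.5055 0.0312 0.0862] pitch 0.0001 t 15.575
```

Call:
arm_command --plan '[{"x":0,"y":0,"z":0.0007,"roll":0,"fingers":0.0},{"x":0,"y":0,"z":0.0014,"roll":0,"fingers":0.0},{"x":0,"y":0,"z":0.0014,"roll":0,"fingers":0.0}]'

```text
time_s: 15.95
tool_pos: [0.5055, 0.0312, 0.0847]
tool_rot: [-3.142, 0.0, -0.085]
force: [0.9, 0.8, 0.8]
width: 0.238
grip_force: 59.9
```

```bash
python3 st.py 2
```

```text
bottom edge [196.1, 197.5, 197.3, 197.2, 197.4, 197.2, 197.2, 197.4, 197.9]
Fz [0.81 1.42] F [ 0.37 -0.29  1.12] [0.5054 0.0311 0.0848] pitch 0.0002 t 16.05
```

Call:
arm_command --plan '[{"x":0,"y":0,"z":0.0007,"roll":0,"fingers":0.0},{"x":0,"y":0,"z":0.0014,"roll":0,"fingers":0.0},{"x":0,"y":0,"z":0.0014,"roll":0,"fingers":0.0}]'

```text
time_s: 16.42
tool_pos: [0.5055, 0.0311, 0.0834]
tool_rot: [-3.142, 0.0, -0.085]
force: [1.4, -0.8, 1.3]
width: 0.238
grip_force: 59.9
```

```bash
python3 st.py 2
```

```text
bottom edge [197.8, 197.5, 197.2, 197.0, 198.3, 198.2, 198.3, 197.6, 197.1]
Fz [1.59 1.19] F [1.27 0.24 1.39] [0.5055 0.0312 0.0834] pitch 0.0002 t 16.525
```

Call:
arm_command --plan '[{"x":0,"y":0,"z":0.0007,"roll":0,"fingers":0.0},{"x":0,"y":0,"z":0.0014,"roll":0,"fingers":0.0},{"x":0,"y":0,"z":0.0014,"roll":0,"fingers":0.0}]'

```text
time_s: 16.9
tool_pos: [0.5055, 0.0312, 0.082]
tool_rot: [3.142, 0.0, -0.085]
force: [-0.0, 0.2, 0.5]
width: 0.239
grip_force: 59.9
```

```bash
python3 st.py 2
```

```text
bottom edge [197.7, 197.5, 198.1, 198.1, 198.5, 198.4, 198.4, 198.9, 197.1]
Fz [1.74 1.36] F [ 1.05 -0.42  1.55] [0.5055 0.0312 0.082 ] pitch 0.0002 t 17.0
```

Call:
arm_command --plan '[{"x":0,"y":0,"z":0.0007,"roll":0,"fingers":0.0},{"x":0,"y":0,"z":0.0014,"roll":0,"fingers":0.0},{"x":0,"y":0,"z":0.0014,"roll":0,"fingers":0.0}]'

```text
time_s: 17.38
tool_pos: [0.5055, 0.0312, 0.0806]
tool_rot: [-3.142, 0.0, -0.085]
force: [-0.1, 0.8, 1.5]
width: 0.236
grip_force: 59.9
```

```bash
python3 st.py 2
```

```text
bottom edge [198.3, 198.7, 198.4, 198.6, 198.8, 198.0, 199.2, 198.4, 198.5]
Fz [1.09 0.58] F [ 1.08 -0.47  0.83] [0.5055 0.0311 0.0806] pitch 0.0001 t 17.475
```

Call:
arm_command --plan '[{"x":0,"y":0,"z":0.0007,"roll":0,"fingers":0.0},{"x":0,"y":0,"z":0.0014,"roll":0,"fingers":0.0},{"x":0,"y":0,"z":0.0014,"roll":0,"fingers":0.0}]'

```text
time_s: 17.85
tool_pos: [0.5055, 0.0312, 0.0792]
tool_rot: [-3.142, 0.0, -0.085]
force: [0.9, 0.5, 1.0]
width: 0.239
grip_force: 59.9
```

```bash
python3 st.py 2
```

```text
bottom edge [198.9, 198.5, 199.2, 199.1, 199.5, 199.4, 199.4, 199.9, 198.2]
Fz [0.52 1.79] F [0.38 0.2  1.15] [0.5055 0.0311 0.0792] pitch 0.0002 t 17.95
```

Call:
arm_command --plan '[{"x":0,"y":0,"z":0.0007,"roll":0,"fingers":0.0},{"x":0,"y":0,"z":0.0014,"roll":0,"fingers":0.0},{"x":0,"y":0,"z":0.0014,"roll":0,"fingers":0.0}]'

```text
time_s: 18.32
tool_pos: [0.5055, 0.0311, 0.0778]
tool_rot: [3.142, 0.0, -0.085]
force: [1.3, 0.1, 1.1]
width: 0.24
grip_force: 59.9
```

```bash
python3 st.py 2
```

```text
bottom edge [198.7, 199.6, 199.4, 199.2, 199.4, 199.2, 199.2, 199.4, 199.9]
Fz [0.69 0.03] F [ 1.18 -0.46  0.36] [0.5055 0.0312 0.0778] pitch 0.0001 t 18.425
```

Call:
arm_command --plan '[{"x":0,"y":0,"z":0.0007,"roll":0,"fingers":0.0},{"x":0,"y":0,"z":0.0014,"roll":0,"fingers":0.0},{"x":0,"y":0,"z":0.0014,"roll":0,"fingers":0.0}]'

```text
time_s: 18.8
tool_pos: [0.5055, 0.0311, 0.0764]
tool_rot: [3.142, 0.0, -0.085]
force: [0.5, 0.0, 0.9]
width: 0.239
grip_force: 59.9
```

```bash
python3 st.py 2
```

```text
bottom edge [199.9, 199.1, 199.3, 199.1, 200.3, 200.2, 200.3, 199.6, 199.2]
Fz [0.51 0.67] F [-0.06 -0.45  0.59] [0.5055 0.0312 0.0764] pitch 0.0001 t 18.9
```

Call:
arm_command --plan '[{"x":0,"y":0,"z":0.0007,"roll":0,"fingers":0.0},{"x":0,"y":0,"z":0.0014,"roll":0,"fingers":0.0},{"x":0,"y":0,"z":0.0014,"roll":0,"fingers":0.0}]'

```text
time_s: 19.27
tool_pos: [0.5055, 0.0312, 0.075]
tool_rot: [-3.142, 0.0, -0.085]
force: [0.3, -0.6, 0.4]
width: 0.24
grip_force: 59.9
```

```bash
python3 st.py 2
```

```text
bottom edge [199.8, 200.1, 200.7, 200.2, 200.5, 200.4, 200.4, 200.9, 199.1]
Fz [1.11 0.33] F [ 0.63 -0.65  0.72] [0.5054 0.0311 0.075 ] pitch 0.0002 t 19.375
```

Call:
arm_command --plan '[{"x":0,"y":0,"z":0.0007,"roll":0,"fingers":0.0},{"x":0,"y":0,"z":0.0014,"roll":0,"fingers":0.0},{"x":0,"y":0,"z":0.0014,"roll":0,"fingers":0.0}]'

```text
time_s: 19.75
tool_pos: [0.5055, 0.0312, 0.0736]
tool_rot: [-3.142, 0.0, -0.085]
force: [0.5, 0.3, 0.7]
width: 0.24
grip_force: 59.9
```

```bash
python3 st.py 2
```

```text
bottom edge [200.3, 200.8, 200.4, 200.6, 200.8, 200.1, 201.1, 200.5, 200.5]
Fz [1.89 1.22] F [0.82 0.07 1.55] [0.5055 0.0311 0.0736] pitch 0.0001 t 19.85
```

Call:
arm_command --plan '[{"x":0,"y":0,"z":0.0007,"roll":0,"fingers":0.0},{"x":0,"y":0,"z":0.0014,"roll":0,"fingers":0.0},{"x":0,"y":0,"z":0.0014,"roll":0,"fingers":0.0}]'

```text
time_s: 20.23
tool_pos: [0.5055, 0.0311, 0.0722]
tool_rot: [-3.142, 0.0, -0.085]
force: [1.4, -0.3, 0.4]
width: 0.239
grip_force: 59.9
```

```bash
python3 st.py 2
```

```text
bottom edge [201.0, 200.6, 200.8, 201.1, 201.5, 201.3, 201.4, 201.9, 200.1]
Fz [0.57 0.73] F [ 0.79 -0.06  0.65] [0.5055 0.0312 0.0722] pitch 0.0001 t 20.325
```

Call:
arm_command --plan '[{"x":0,"y":0,"z":0.0007,"roll":0,"fingers":0.0},{"x":0,"y":0,"z":0.0014,"roll":0,"fingers":0.0},{"x":0,"y":0,"z":0.0014,"roll":0,"fingers":0.0}]'

```text
time_s: 20.7
tool_pos: [0.5055, 0.0312, 0.0708]
tool_rot: [-3.142, 0.0, -0.085]
force: [0.6, -0.0, 1.0]
width: 0.238
grip_force: 59.9
```

```bash
python3 st.py 2
```

```text
bottom edge [200.9, 201.6, 201.4, 201.3, 201.4, 201.3, 201.3, 201.0, 201.9]
Fz [0.74 0.66] F [0.6  0.33 0.7 ] [0.5055 0.0312 0.0708] pitch 0.0002 t 20.8
```

Call:
arm_command --plan '[{"x":0,"y":0,"z":0.0007,"roll":0,"fingers":0.0},{"x":0,"y":0,"z":0.0014,"roll":0,"fingers":0.0},{"x":0,"y":0,"z":0.0014,"roll":0,"fingers":0.0}]'

```text
time_s: 21.18
tool_pos: [0.5055, 0.0312, 0.0694]
tool_rot: [3.142, 0.0, -0.085]
force: [0.5, -0.0, 1.1]
width: 0.239
grip_force: 59.9
```

```bash
python3 st.py 2
```

```text
bottom edge [201.9, 201.2, 201.4, 201.2, 202.8, 202.2, 202.3, 201.5, 201.2]
Fz [0.64 0.84] F [1.4  0.09 0.74] [0.5055 0.0311 0.0694] pitch 0.0001 t 21.275
```

Call:
arm_command --plan '[{"x":0,"y":0,"z":0.0007,"roll":0,"fingers":0.0},{"x":0,"y":0,"z":0.0014,"roll":0,"fingers":0.0},{"x":0,"y":0,"z":0.0014,"roll":0,"fingers":0.0}]'

```text
time_s: 21.65
tool_pos: [0.5059, 0.0312, 0.0682]
tool_rot: [-3.142, -0.001, -0.085]
force: [0.3, 0.3, 5.3]
width: 0.238
grip_force: 59.9
```

```bash
python3 st.py 2
```

```text
bottom edge [201.0, 201.6, 201.8, 202.2, 202.5, 202.3, 202.4, 202.8, 201.1]
Fz [4.9  4.44] F [ 0.82 -0.45  4.67] [0.5058 0.0312 0.0682] pitch -0.0006 t 21.75
```

It has landed, with a contact force of about 6 N (reading plus the pole's weight). I press 0.2 mm more and hold for over a second.

Call:
arm_command --plan '[{"x":0,"y":0,"z":0.0002,"roll":0,"fingers":0.0},{"x":0,"y":0,"z":0.0002,"roll":0,"fingers":0.0},{"x":0,"y":0,"z":0.0002,"roll":0,"fingers":0.0}]'

```text
time_s: 22.12
tool_pos: [0.5059, 0.0311, 0.0681]
tool_rot: [-3.142, -0.001, -0.085]
force: [-0.0, 1.0, 5.7]
width: 0.24
grip_force: 59.9
```

```bash
python3 st.py 4
```

```text
bottom edge [201.0, 201.5, 201.9, 202.2, 202.5, 202.4, 202.5, 202.9, 201.1]
Fz [4.78 5.83 5.28 4.86] F [ 0.44 -0.17  5.19] [0.5059 0.0312 0.0681] pitch -0.0008 t 22.325
```

Call:
arm_command --plan '[{"x":0,"y":0,"z":0.0002,"roll":0,"fingers":0.0},{"x":0,"y":0,"z":0.0002,"roll":0,"fingers":0.0},{"x":0,"y":0,"z":0.0002,"roll":0,"fingers":0.0},{"x":0,"y":0,"z":0.0002,"roll":0,"fingers":0.0},{"x":0,"y":0,"z":0.0002,"roll":0,"fingers":0.0}]'

```text
time_s: 22.95
tool_pos: [0.506, 0.0311, 0.0679]
tool_rot: [-3.141, -0.001, -0.085]
force: [0.3, -0.9, 6.2]
width: 0.24
grip_force: 59.9
```

```bash
python3 st.py 6; python3 -c "
from h import *
go([.5059,.0312,.1181],-.085)"
```

```text
bottom edge [202.0, 201.6, 201.8, 202.2, 202.5, 202.4, 202.4, 202.4, 201.1]
Fz [6.64 6.71 6.36 6.02 6.49 6.06] F [ 0.27 -0.07  6.38] [0.506  0.0311 0.0679] pitch -0.001 t 23.25
at [0.506  0.0311 0.0679] [-3.1415e+00 -1.0000e-03 -8.5100e-02] t 23.25 -> shift [-0.0001 -0.     -0.0502] roll -0.0
```

Held at about 7.5 N for over a second, and bedded. Now I unhook straight up.

Call:
arm_command --plan '[{"x":0,"y":0,"z":-0.005,"roll":0,"fingers":0.0},{"x":0,"y":0,"z":-0.012,"roll":0,"fingers":0.0},{"x":0,"y":0,"z":-0.021,"roll":0,"fingers":0.0},{"x":0,"y":0,"z":-0.031,"roll":0,"fingers":0.0},{"x":0,"y":0,"z":-0.042,"roll":0,"fingers":0.0}]'

```text
time_s: 23.88
tool_pos: [0.5055, 0.0312, 0.1104]
tool_rot: [-3.142, -0.0, -0.085]
force: [0.7, 0.6, -1.5]
width: 0.237
grip_force: 59.9
```

```bash
python3 st.py 2; python3 look.py k4 | head -1
python3 - <<'E'
from h import *
b=cv2.imread('pics/k4side.png').astype(int)
print(proj('k4side',[.6267,.0219,.215]))
for v in range(170,206): print(v,' '.join('%3d'%(b[v,u,2]-b[v,u,0]) for u in range(240,266)))
E
```

```text
bottom edge [201.0, 201.1, 201.8, 202.2, 202.3, 202.1, 202.1, 201.8, 201.6]
Fz [-0.29 -1.21] F [ 0.74  0.51 -0.75] [0.5064 0.0312 0.1111] pitch -0.0021 t 23.975
pred tip [0.6269 0.0209 0.2393]
[252.09055934 195.595627  ]
170  32  33  34  33  33  35  34  37  29  21  18  19  19  19  18  17  13  14  14  14  15  16  14  16  13  -7
171  34  33  32  34  34  37  37  29  21  18  18  19  19  19  16  13  15  12  15  15  13  15  14  17  10   4
172  31  32  33  35  36  37  29  20  17  19  20  19  19  16  16  16  15  16  14  15  16  14  19  21  13   4
173  35  31  33  40  41  29  20  20  19  19  22  19  15  13  16  14  14  15  15  11  14  21  21  21  15   4
174  30  36  41  40  31  20  17  18  19  18  20  17  14  12  14  14  16  12  13  18  19  23  24  21  11   5
175  38  44  38  26  21  19  20  18  19  18  16  15  15  12  12  16  15  15  16  18  22  29  26  22  13   5
176  41  32  23  17  18  20  18  19  17  15  15  14  14  14  15  15  15  15  21  21  25  26  27  22  13   8
177  34  22  15  19  19  19  20  16  14  14  16  14  12  12  13  14  18  22  25  26  24  26  26  23  10   6
178  20  16  19
[... 2308 characters left out ...]
  33  59  77 130 152 146  75  10  14  17  16   6   2
200  25  24  26  22  18  37 104 151 159 152 145 148 137 116 116 117 134 134  95  31  13  14  17  14  12   1
201  24  22  29  22  23  20  49 106 133 138 149 150 152 151 143 116  80  43  22  15  16  16  13  17  13   7
202  26  22  23  27  20  23  23  33  54  65  86 102 120 106  78  41  15  14  12  14  14  13  14  19  26  17
203  25  24  22  21  21  21  20  17  21  21  29  35  29  20  14   6   8  13  15  15  14  18  15  27  40  26
204  26  20  25  20  21  23  24  23  20  20  19  14   7   3   4  11  16  16  15  13  11  16  27  43  49  35
205  20  22  25  21  19  24  24  24  24  19  13   8   6   6   9  16  18  17  15  12  16  26  41  48  47  37
```

The prong is clear above the ring, and the ring stayed down (lower edge v≈202). Back to the rest.

Call:
arm_command --plan '[{"x":0,"y":0,"z":-0.04,"roll":0,"fingers":0.0},{"x":-0.01,"y":0,"z":-0.09,"roll":0,"fingers":0.0},{"x":-0.02,"y":0,"z":-0.13,"roll":0,"fingers":0.0},{"x":-0.02,"y":-0.03,"z":-0.14,"roll":-3,"fingers":0.0},{"x":-0.02,"y":-0.08,"z":-0.14,"roll":-9,"fingers":0.0}]'

```text
time_s: 24.75
tool_pos: [0.4928, 0.1128, 0.2506]
tool_rot: [-3.142, -0.002, 0.073]
force: [0.6, 0.4, -1.7]
width: 0.238
grip_force: 59.9
```

```bash
python3 -c "
from h import *
go([.4617,.3345,.25],.3123)"
```

```text
at [0.4928 0.1128 0.2506] [-3.1415e+00 -1.8000e-03  7.2600e-02] t 24.75 -> shift [-0.015  -0.2233  0.0006] roll -13.73
```

Call:
arm_command --plan '[{"x":-0.004,"y":-0.05,"z":0,"roll":-4,"fingers":0.0},{"x":-0.008,"y":-0.11,"z":0,"roll":-9,"fingers":0.0},{"x":-0.012,"y":-0.17,"z":0,"roll":-13.7,"fingers":0.0},{"x":-0.015,"y":-0.21,"z":0,"roll":-13.7,"fingers":0.0},{"x":-0.015,"y":-0.223,"z":0,"roll":-13.7,"fingers":0.0}]'

```text
time_s: 25.38
tool_pos: [0.4606, 0.3356, 0.2489]
tool_rot: [3.141, 0.001, 0.313]
force: [0.7, -0.1, -1.7]
width: 0.239
grip_force: 59.9
```

```bash
python3 -c "
from h import *
r.capture('side');r.capture('side')
go([.4617,.3345,.029],.3123)"
```

```text
at [0.4611 0.3344 0.2491] [3.1413e+00 9.0000e-04 3.1240e-01] t 25.475 -> shift [0.0008 0.     0.2201] roll 0.01
```

Lower to 12 mm above the seat, then check.

Call:
arm_command --plan '[{"x":0.0005,"y":0,"z":0.05,"roll":0,"fingers":0.0},{"x":0.0005,"y":0,"z":0.11,"roll":0,"fingers":0.0},{"x":0.0005,"y":0,"z":0.16,"roll":0,"fingers":0.0},{"x":0.0005,"y":0,"z":0.185,"roll":0,"fingers":0.0},{"x":0.0005,"y":0,"z":0.19,"roll":0,"fingers":0.0}]'

```text
time_s: 26.1
tool_pos: [0.4613, 0.3322, 0.0581]
tool_rot: [3.141, 0.003, 0.31]
force: [-0.0, -0.3, -1.0]
width: 0.236
grip_force: 59.9
```

```bash
python3 -c "
from h import *
r.capture('side');o=r.get_obs();print(o['force'])
go([.4617,.3345,.029],.3123)"
```

```text
[-1.33907332  0.57601099 -1.36867377]
at [0.4618 0.3327 0.0588] [3.1411e+00 1.6000e-03 3.1000e-01] t 26.15 -> shift [ 0.0005 -0.0017  0.0298] roll -0.13
```

Call:
arm_command --plan '[{"x":0.0005,"y":-0.0015,"z":0.003,"roll":-0.1,"fingers":0.0},{"x":0.0005,"y":-0.0015,"z":0.01,"roll":-0.1,"fingers":0.0},{"x":0.0005,"y":-0.0015,"z":0.018,"roll":-0.1,"fingers":0.0},{"x":0.0005,"y":-0.0015,"z":0.025,"roll":-0.1,"fingers":0.0},{"x":0.0005,"y":-0.0015,"z":0.025,"roll":-0.1,"fingers":0.0}]'

```text
time_s: 26.78
tool_pos: [0.4615, 0.3354, 0.034]
tool_rot: [3.141, 0.001, 0.313]
force: [0.4, -0.5, -2.0]
width: 0.24
grip_force: 59.9
```

```bash
python3 -c "
from h import *
r.capture('side');o=r.get_obs();print(o['force'],o['torque'])
go([.4617,.3345,.029],.3123)"
```

```text
[ 0.73193246 -1.19691402 -1.30401755] [-0.10156237  0.05702683 -0.01866787]
at [0.4617 0.3355 0.0343] [3.1414e+00 7.0000e-04 3.1290e-01] t 26.825 -> shift [-0.0003  0.001   0.0053] roll 0.03
```

Call:
arm_command --plan '[{"x":0,"y":0.001,"z":0.003,"roll":0,"fingers":0.0},{"x":0,"y":0.001,"z":0.005,"roll":0,"fingers":0.0},{"x":0,"y":0.001,"z":0.005,"roll":0,"fingers":0.0}]'

```text
time_s: 27.2
tool_pos: [0.4627, 0.3349, 0.0302]
tool_rot: [-3.141, -0.001, 0.312]
force: [1.1, -2.7, 5.2]
width: 0.24
grip_force: 59.9
```

```bash
python3 -c "
from h import *
r.capture('side');o=r.get_obs();print(o['force'],o['torque'])
go([.4617,.3345,.029],.3123)"
```

```text
[-0.27526077 -1.16756414  5.14216892] [-0.46358458 -0.02108834 -0.65214823]
at [0.4627 0.3349 0.0302] [-3.1412e+00 -9.0000e-04  3.1180e-01] t 27.25 -> shift [-0.0011  0.      0.0012] roll -0.03
```

Seated, with 5 N upward. Release.

Call:
arm_command --plan '[{"x":0,"y":0,"z":0,"roll":0,"fingers":0.06},{"x":0,"y":0,"z":0,"roll":0,"fingers":0.06},{"x":0,"y":0,"z":0,"roll":0,"fingers":0.06},{"x":0,"y":0,"z":0,"roll":0,"fingers":0.06},{"x":0,"y":0,"z":0,"roll":0,"fingers":0.06}]'

```text
time_s: 27.88
tool_pos: [0.4622, 0.3347, 0.0296]
tool_rot: [3.142, 0.0, 0.313]
force: [0.5, 0.4, -0.3]
width: 0.659
grip_force: 0.0
```

Call:
arm_command --plan '[{"x":0,"y":0,"z":0,"roll":0,"fingers":0.06},{"x":0,"y":0,"z":-0.04,"roll":0,"fingers":0.06},{"x":0,"y":0,"z":-0.1,"roll":0,"fingers":0.06},{"x":-0.03,"y":0,"z":-0.15,"roll":0,"fingers":0.09},{"x":-0.06,"y":0,"z":-0.2,"roll":0,"fingers":0.09}]'

```text
time_s: 28.5
tool_pos: [0.4043, 0.3158, 0.2312]
tool_rot: [-3.142, -0.0, 0.313]
force: [0.5, 0.2, 0.1]
width: 0.845
grip_force: 0.0
```

Call:
arm_command --plan '[{"x":0.0,"y":0,"z":-0.04,"roll":0,"fingers":0.09},{"x":0.0,"y":0,"z":-0.04,"roll":0,"fingers":0.09},{"x":0.0,"y":0,"z":-0.04,"roll":0,"fingers":0.09}]'

```text
time_s: 28.88
tool_pos: [0.4048, 0.316, 0.269]
tool_rot: [3.141, 0.0, 0.313]
force: [-0.0, -1.1, 0.3]
width: 0.984
grip_force: 0.0
```

```bash
python3 - <<'E'
from h import *
snap('wrist','w9');snap('side','s9');snap('scene','c9');go([.4,.3,.27])
im=cv2.imread('pics/w9.png').astype(int);B,G,R=[im[...,i] for i in range(3)]
sub=np.zeros(B.shape,bool);sub[50:190,215:285]=1
m=sub&(R<130)&(R-B>22)&(R>40)&(G<60)
n,l,st,c=cv2.connectedComponentsWithStats(m.astype(np.uint8));k=1+st[1:,4].argmax();ys,xs=np.nonzero(l==k)
rw=lambda v:xs[ys==v].mean();a,b=ys.min()+6,ys.max()-20;s=(rw(b)-rw(a))/(b-a)
f=onz('w9',rw(a)-6*s,ys.min(),.083);g=onz('w9',rw(b)+20*s,ys.max()+.5,.083);d=f-g
print('origin',(g+d*65/115).round(4),'yaw',np.arctan2(d[1],d[0]),'len',np.linalg.norm(d),'(before .4617 .334 .312 .1147)')
p=(g+d*65/115)[:2];e=d[:2]/np.linalg.norm(d[:2])
for f in('side','scene'):
  A=cv2.imread(f'pics/{f}0.png').astype(int);Bq=cv2.imread(f'pics/{f[0] if f=="side" else "c"}9.png').astype(int)
  print(f,'bend px pred',proj(f+'0',[*(p+.121*e),.183]).round(1))
  D=np.abs(A-Bq).sum(2);x,y=proj(f+'0',[*(p+.1*e),.16]).astype(int);w=D[y-22:y+22,x-18:x+18];print(' changed px near hook',int((w>90).sum()),'of',w.size)
E
python3 st.py 1
```

```text
at [0.4047 0.3159 0.2683] [3.1409e+00 2.1000e-03 3.1280e-01] t 29.025 -> shift [-0.0093  0.0136 -0.0017] roll 0.0
origin [0.4625 0.3345 0.083 ] yaw 0.29832228075135003 len 0.11389982801573266 (before .4617 .334 .312 .1147)
side bend px pred [185.2 316.2]
 changed px near hook 7 of 1584
scene bend px pred [165.4 272.6]
 changed px near hook 234 of 1584
bottom edge [0.0, 0.0, 0.0, 0.0, 0.0, 0.0, 0.0, 0.0, 0.0]
Fz [0.11] F [0.22 0.15 0.11] [0.4048 0.3159 0.2685] pitch 0.0019 t 29.075
```

Run:
```python
from h import *
for f,n in (('c9','scene'),('w9','wrist'),('s9','side')):
    im=cv2.imread(f'pics/{f}.png').astype(int);ys,xs=np.nonzero((im[...,2]-im[...,0]>180)&(im[...,1]<150));print(f,len(xs),xs.mean().round(1) if len(xs) else '',ys.mean().round(1) if len(ys) else '')
print('ring low',proj('scene0',[.6267,.0219,.215]),'high',proj('scene0',[.6267,.0219,.313]), 'side low',proj('side0',[.6267,.0219,.215]))
A=cv2.imread('pics/side0.png').astype(int);B=cv2.imread('pics/s9.png').astype(int)
D=np.abs(A-B).sum(2)
for nm,p in (('cup',[.63,.19,.05]),('jar',[.57,-.13,.03])):
    x,y=proj('side0',p).astype(int);print(nm,x,y,(D[y-15:y+15,x-12:x+12]>90).mean())
```

```text
c9 72 252.3 184.6
w9 0  
s9 0  
ring low [246.23371695 186.07341166] high [246.18039638 168.15208298] side low [252.09055934 195.595627  ]
cup 217 281 0.0
jar 297 215 0.8597222222222223
```

```bash
python3 -c "
from station import r
print(r.sign_off())"
```

```text
the job is handed in; nothing more can be done
None
```

The sash was pulled down onto its wedge and held there at about 7.5 N, the pole was unhooked and laid back in its rest within about 1 mm of where it lay, and the job is handed in. The sign-off gave no verdict. The last pictures show the ring low and the cup unmoved. The jar was hidden behind the arm in the one view I checked it in, and I did not check the cake.

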